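# Fetch the flask from under the bath's ring lid and close the bath again

### The arm

A 7-joint arm with a two-finger parallel gripper is mounted at the origin on a cart in front of the work surface, level with it; the furniture and walls round the work are solid. World frame = base frame: x ahead of the robot, y to its left, z up, the work surface at z = 0. Lengths are in m, angles in degrees, forces in N, time in s.
With the tool pointing down it reaches from about 0.425 to 0.875 m from the base axis. Payload 4.7 kg.
Tool frame: the origin (TCP) lies between the finger pads; the fingertips stand 8 mm ahead of it and the grasp point (between the pads) lies 11 mm behind it (env.tip_extent is the distance from the TCP to the fingertips, in m); z points along the fingers, y is the line along which they close (so a half turn about z gives the same grasp; the last joint's range is limited). The gripper opens to 87 mm and grips with 3 to 60 N. Pads are 19 mm wide; open, the fingers measure 117 mm over their backs; the gripper's body (75 mm by 190 mm) begins 51 mm behind the grasp point.
Start: joints at [73.344, 18.392, -4.016, 83.108, 1.295, 78.541, -3.26], TCP at [0.195, -0.62, 0.231] pointing down, gripper open.
Joint ranges: [-163.93, 163.93], [-17.29, 119.83], [-79.2, 71.16], [3.27, 140.29], [-89.18, 269.18], [5.43, 117.66], [-154.24, 154.24]. Speed limits (degrees/s): [147.25, 147.25, 180, 180, 180, 180, 180].

### API

Orientations are given as [roll, pitch, yaw] about the fixed x, y, z axes, in that order (R = Rz(yaw) Ry(pitch) Rx(roll)).
In Python, from cell import sensors, vision, workorder, env gives the robot as it stands.
- The arm moves only by the tool drive_tool, never from a script. Its argument "moves" is a list of rows, each an object of numbers: "x", "y", "z": the shift along the tool's x, y, z in mm; "rx", "ry", "rz": the turn, a rotation vector about the tool's x, y, z in rad; "fingers": the closure, from -1 (fully open) to 1 (shut). In form: [{"x": .., "y": .., "z": .., "rx": .., "ry": .., "rz": .., "fingers": ..}, ...]. A call has 1 to 20 rows; each row is the pose to reach, as a shift and turn from the pose commanded when the call began, along the tool's axes at that moment; what a row does not reach only later rows make up. A row lasts 1/8 s, in which the tool goes at most 62.5 mm and 10.7 degrees, less where a joint would pass 70% of its speed; a pose out of reach is approached as far as the arm can. A call with a gripper value outside its range is refused whole. The fingers move at their own pace and stop on an object; "force" is the grip in N (left out, the last holds). Time passes only in rows, so rows that repeat a pose let the fingers close. It gives the time, the measured TCP pose, the force, the opening and the grip force at its end, in the units of the state.
- sensors.get_obs(): the state, without advancing time (a new reading comes with each control period).
- vision.read_camera(name): name is "scene" or "side" or "wrist"; returns a dict with "image" (384x512x3 uint8, red, green, blue), "fx", "fy", "cx", "cy" (pixels), "R" (3x3) and "t" (3): a world point X has camera coordinates R X + t. Camera axes: x right, y down, z forward; pixel columns grow to the right and rows downward; lengths in m; the calibration is good to about 2 mm. A picture is of the moment at which its call begins. There is no depth.
- workorder.sign_off(): hands the job in; it is judged then, once.
The state is a dict: "time_s": time; "qpos": joint angles; "joint_velocities": joint speeds; "effort": joint torques, N m; "tool_pos": TCP position; "tool_rot": TCP orientation; "force": force on the tool from outside, world axes, zero at the start; "wrist_torque": the same for the moment, N m; "grip_width": finger opening in m; "grasp_force": force on a finger pad.
Only numpy, scipy, OpenCV 4.12 (cv2) and the standard library are available. Lean on these libraries where they do the work, as an engineer would, in place of code of your own. Each camera call takes 0.05 s, during which the arm holds its last target. There are 200 camera calls.

### The job

The little ring-lid bath is cold and drained, and the stoppered flask in it has to come out. Lift the lid rings off over the flask's neck, first the narrow one and then the wide one, and lay them flat and side by side in the drip tray; stand the flask upright in the cork ring, never tipping it far over. Then close the bath for the night: wide ring seated back on the bath, narrow ring seated on the wide one, and the knobbed cap from the bench on the narrow ring's collar.

Things in the scene. Friction and masses are not known exactly. Their poses are not given: they have to be found in the camera images.
- bath: Fixed round white bath, 134 mm across; grey control box at -x (to 101 mm from the axis), side grips, drain tap. Origin: on its axis at the underside, z up. Flat steel rim 90 mm above it; round well 84 mm wide, floor 12 mm above the origin. At the start the flask stands in the well with both rings over its neck, the narrow ring on the wide one, all within 1.5 mm of the axis.
- wide_ring: Larger steel lid ring, 140 g. Origin: on its axis, underside, z up. Upwards: tapered skirt 74 to 78 mm across (0 to 6 mm), flange 104 mm (6 to 9 mm), round upstand 62 mm (9 to 21 mm) to grip across from above; bore 54 mm, too small for the flask's body. Seated, the flange lies on the bath's rim, origin 84 mm above the bath's.
- narrow_ring: Smaller steel lid ring, 80 g. Origin: on its axis, underside, z up. Upwards: tapered skirt 45 to 48 mm across (0 to 6 mm), flange 73 mm (6 to 9 mm), round collar 40 mm (9 to 22 mm) to grip across from above; bore 33 mm. Seated, its skirt is in the wide ring's bore and its flange on the upstand's top (overhanging it), origin 15 mm above the wide ring's.
- flask: Amber conical flask with dark stopper, 130 g, 122 mm high. Origin: on its axis, underside, z up. Base 64 mm across, cone up to 64 mm height, straight neck 22 mm across from 64 to 107 mm (grip here), lip 25 mm, stopper 20 mm across on top. In the bath its top stands 44 mm above the rim.
- collar_cap: Steel cap with a black knob, 50 g, on the bench; 52 mm across, 32 mm high. Origin: on its axis, underside, z up. Its skirt, 8 mm deep and 46 mm wide inside, goes over the narrow ring's collar; its top is 12 mm above the origin, the knob 19 mm across from 18 to 29 mm. Seated, its origin is 14 mm above the narrow ring's.
- cork_ring: Fixed round cork flask ring, 94 mm across, 14 mm high. Origin: on its axis, underside, z up. Its recess, 80 mm across with the floor 6 mm above the origin, takes the flask's base.
- drip_tray: Fixed shallow steel tray, 226 mm along its x by 138 mm along its y (plus a 9 mm lip), 14 mm high, walls 3 mm. Origin: centre of its underside, z up. Inner floor 220 x 132 mm, 3 mm above the origin. Both rings, standing on their skirts, fit side by side along its length, for instance the wide one at x = -50 mm and the narrow one at x = +66 mm.

How it is judged:
By the outcome, as a careful person would: the job done as asked, in the order asked, and still so for the second after the job is handed in, with the robot touching nothing.
It also fails if it takes over 144 s, if anything falls off the work surface, if the arm or the gripper's body presses on something with over 40 N, if the wrist force passes 120 N, or if a joint passes its speed limit or range.

## Working session

There is one attempt and no reset: what is moved stays moved. The work goes in short steps, Python scripts to look and compute and a tool call to move; the robot and the scene stay as the last step left them, time stands still between calls to the robot, and variables do not carry over. Pictures are saved under pics/ and viewed, at most 14 in all, crops included, and the job is handed in when it is done.

Besides the shell and the picture viewer there is one more tool, called after "Request:" as name([rows], argument=value, ...), one row to a line, values as JSON. drive_tool: Moves the arm, as the interface text tells. Its arguments: {"type":"object","properties":{"moves":{"type":"array"},"force":{"type":"number"}},"required":["moves"]}

```bash
ls; mkdir -p pics
python3 - <<'E'
from cell import sensors, vision, env
import cv2
o=sensors.get_obs()
print({k:o[k] for k in('time_s','tool_pos','tool_rot','grip_width','force')},env.tip_extent)
for n in('scene','side'):
    c=vision.read_camera(n); cv2.imwrite(f'pics/{n}0.png',c['image'][...,::-1])
    print(n,c['fx'],c['fy'],c['cx'],c['cy'],c['R'],c['t'])
E
```

```text
pics
{'time_s': 0.0, 'tool_pos': array([ 0.1948484 , -0.61952833,  0.22945209]), 'tool_rot': array([-1.79888714e+02,  4.82043091e-03,  1.74648357e+01]), 'grip_width': 0.08675619404212664, 'force': array([ 0.12691952, -0.7944652 ,  0.12173662])} 0.008
scene 354.298665212266 354.298665212266 257.606321104014 191.54387086650377 [[ 0.68974375 -0.72404644 -0.00321061]
 [-0.35256026 -0.33197759 -0.87492408]
 [ 0.63241981  0.60460535 -0.48424947]] [-0.36502314  0.25635736  0.64521069]
side 351.8251526388589 351.8251526388589 257.3012683462039 185.66423552080568 [[-0.99585765 -0.09088863  0.00260522]
 [-0.05336511  0.56103794 -0.82606815]
 [ 0.07361858 -0.82278532 -0.56356421]] [0.49624666 0.1098199  1.10014256]
```

View pics/scene0.png

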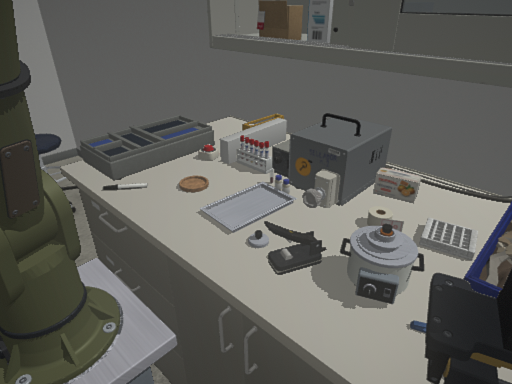

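View pics/side0.png

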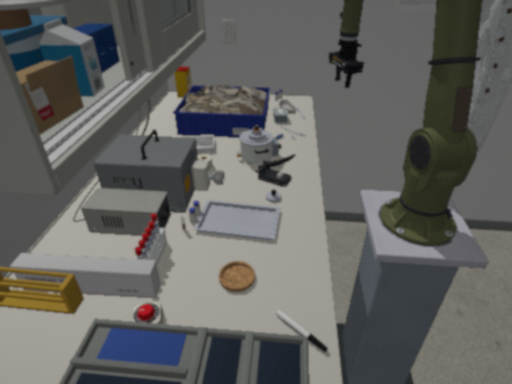

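Scene: bath about (381,258) with the stopper at (387,229), cap (259,238), tray (248,206), cork ring (194,184). Side: bath (259,148), cap (273,196), tray (240,221), cork ring (237,277). I'll localise coarsely, then use crops.

```bash
cat > h.py <<'E'
import numpy as np, cv2, pickle
def grab(n,f=None):
    from cell import vision
    c=vision.read_camera(n)
    if f: cv2.imwrite(f'pics/{f}.png',c['image'][...,::-1]); pickle.dump(c,open(f'pics/{f}.pkl','wb'))
    return c
def ray(c,u,v,z):
    R=np.array(c['R']);t=np.array(c['t']); o=-R.T@t
    d=R.T@np.array([(u-c['cx'])/c['fx'],(v-c['cy'])/c['fy'],1]); return o+d*(z-o[2])/d[2]
def proj(c,X):
    p=np.atleast_2d(X)@np.array(c['R']).T+c['t']; return np.c_[c['fx']*p[:,0]/p[:,2]+c['cx'],c['fy']*p[:,1]/p[:,2]+c['cy']]
def ring(x,y,z,r,n=72):
    a=np.linspace(0,2*np.pi,n); return np.c_[x+r*np.cos(a),y+r*np.sin(a),z+0*a]
def crop(c,x0,y0,x1,y1,s,f,curves=()):
    im=cv2.resize(c['image'][y0:y1,x0:x1,::-1],None,fx=s,fy=s,interpolation=cv2.INTER_CUBIC)
    for k in curves: cv2.polylines(im,[np.int32((proj(c,k)-[x0,y0]+.5)*s*16)],False,(0,255,0),1,cv2.LINE_AA,4)
    cv2.imwrite(f'pics/{f}.png',im)
E
python3 - <<'E'
from h import *
s=grab('scene','s0');d=grab('side','d0')
for n,a,b,z in(('stopper',(387,229),(256,128),.134),('cap',(259,238),(273,192),.025),('tray',(248,206),(240,221),.01),('cork',(194,183.5),(237,276.5),.012)):
    print(n,ray(s,*a,z)[:2].round(3),ray(d,*b,z)[:2].round(3))
crop(s,170,165,440,310,2.96,'s0c'); crop(d,185,115,300,300,3.2,'d0c')
E
```

```text
stopper [ 0.523 -0.357] [ 0.535 -0.34 ]
cap [ 0.436 -0.093] [ 0.452 -0.078]
tray [0.54  0.048] [0.546 0.065]
cork [0.517 0.268] [0.524 0.285]
```

View pics/s0c.png

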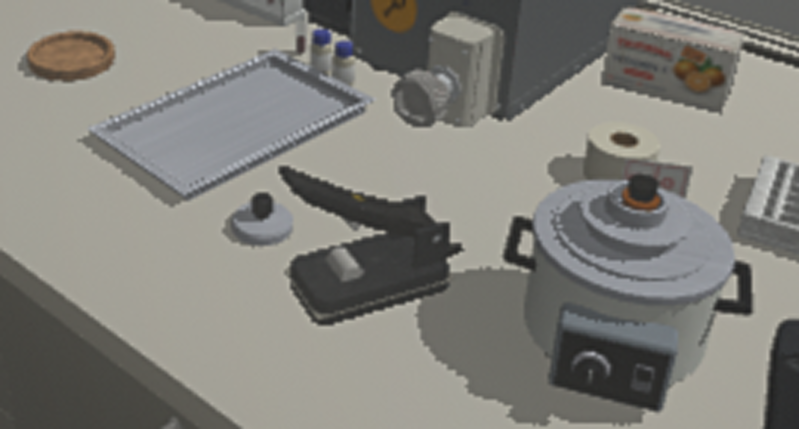

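View pics/d0c.png

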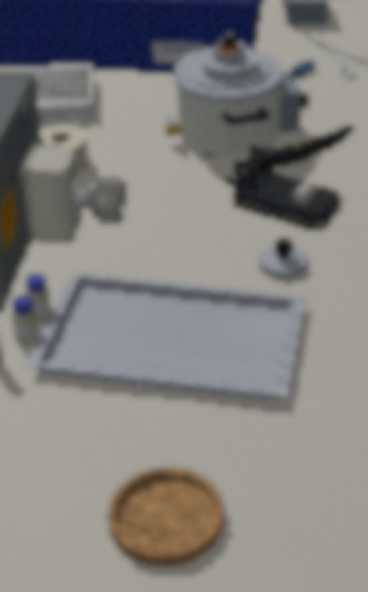

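Request:
drive_tool([
  {"x": 30, "y": -10, "z": -60},
  {"x": 85, "y": -32, "z": -70},
  {"x": 140, "y": -53, "z": -70},
  {"x": 195, "y": -74, "z": -70},
  {"x": 250, "y": -95, "z": -70},
  {"x": 305, "y": -115, "z": -70},
  {"x": 360, "y": -136, "z": -70},
  {"x": 402, "y": -152, "z": -70},
  {"x": 402, "y": -152, "z": -70},
  {"x": 402, "y": -152, "z": -70},
])

```text
invalid input at $.moves[0]: expected keys x, y, z, rx, ry, rz, fingers
```

Run:
```python
from h import *
from cell import sensors
o=sensors.get_obs(); print(o['tool_pos'],o['tool_rot'],o['qpos'])
w=grab('wrist','w1'); print(w['fx'],-np.array(w['R']).T@w['t'],w['R'])
b=(.533,-.354)
C=[ring(*b,.093,.052),ring(*b,.108,.0365),ring(*b,.134,.010)]
crop(w,0,0,512,384,1.5,'w1c',C)
```

```text
[ 0.19496849 -0.61973136  0.22990248] [-1.79933674e+02  2.59030331e-03  1.74684656e+01] [73.34309699 18.42144121 -4.01767302 83.14740257  1.29355971 78.54261162
 -3.2593239 ]
316.5649203419475 [ 0.26157686 -0.59968514  0.38370342] [[ 0.29991929 -0.95396251 -0.00198821]
 [-0.92149556 -0.29024976  0.25807172]
 [-0.24676783 -0.07556857 -0.96612371]]
```

View pics/w1c.png

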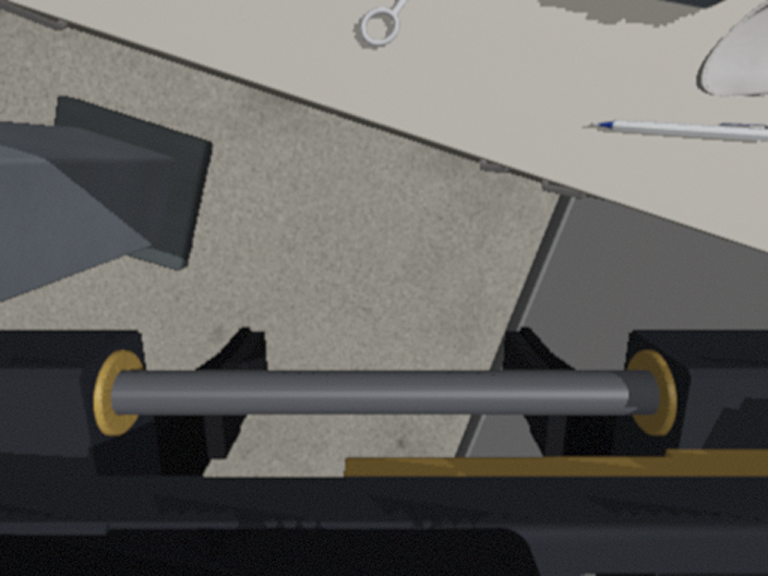

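Request:
drive_tool([
  {"x": 30, "y": -14, "z": -60, "rx": 0, "ry": 0, "rz": 0, "fingers": -1},
  {"x": 85, "y": -40, "z": -70, "rx": 0, "ry": 0, "rz": 0, "fingers": -1},
  {"x": 140, "y": -66, "z": -70, "rx": 0, "ry": 0, "rz": 0, "fingers": -1},
  {"x": 195, "y": -92, "z": -70, "rx": 0, "ry": 0, "rz": 0, "fingers": -1},
  {"x": 250, "y": -118, "z": -70, "rx": 0, "ry": 0, "rz": 0, "fingers": -1},
  {"x": 300, "y": -142, "z": -70, "rx": 0, "ry": 0, "rz": 0, "fingers": -1},
  {"x": 327, "y": -152, "z": -70, "rx": 0, "ry": 0, "rz": 0, "fingers": -1},
  {"x": 327, "y": -152, "z": -70, "rx": 0, "ry": 0, "rz": 0, "fingers": -1},
  {"x": 327, "y": -152, "z": -70, "rx": 0, "ry": 0, "rz": 0, "fingers": -1},
  {"x": 327, "y": -152, "z": -70, "rx": 0, "ry": 0, "rz": 0, "fingers": -1},
])

```text
time_s: 1.5
tool_pos: [0.4599, -0.3786, 0.3005]
tool_rot: [180.0, 0.0, 17.3]
force: [-0.3, 0.6, 0.6]
grip_width: 0.0865
grasp_force: 0.0
```

Run:
```python
from h import *
from cell import sensors
o=sensors.get_obs(); print(o['tool_pos'],o['tool_rot'],o['qpos'])
w=grab('wrist','w1'); print(-np.array(w['R']).T@w['t'])
b=(.533,-.354)
C=[ring(*b,.093,.052),ring(*b,.108,.0365),ring(*b,.134,.010)]
crop(w,0,0,512,384,1.5,'w1d',C)
```

```text
[ 0.45986397 -0.37862401  0.30047415] [1.79981312e+02 4.61257236e-02 1.72788569e+01] [ 51.05225201  11.19393826 -16.61595175  84.48676128   3.24350775
  84.7976126  -38.28087277]
[ 0.52660297 -0.3585176   0.45424423]
```

View pics/w1d.png

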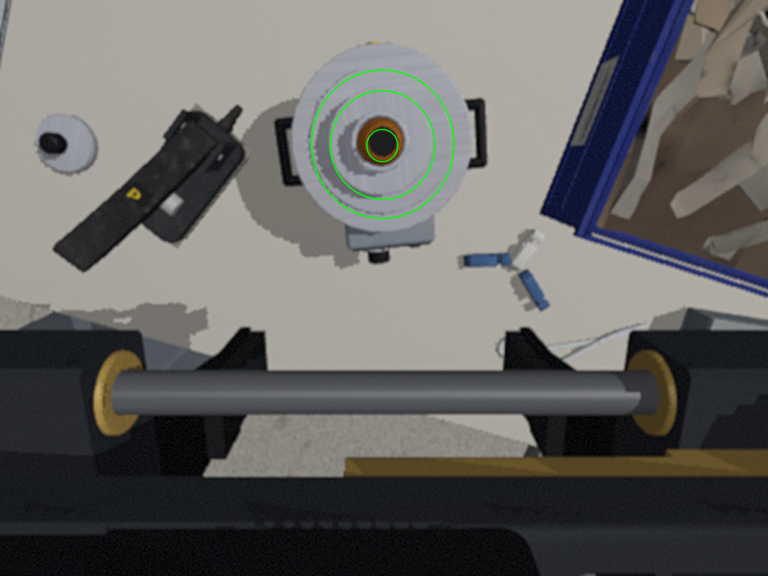

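Bath centred close to the overlay (382,143 in the 1.5x picture), cap at about (66,143), stopper matching at (383,143). I'll refine with an edge fit.

```bash
cat >> h.py <<'E'
def fit(c,x,y,zr,span=.008,step=.0005,sd=1.0):
    """grid search of an axis (x,y) so that circles (z,r) lie on edges; zr list"""
    im=cv2.GaussianBlur(c['image'],(0,0),sd).astype(np.float32)
    gx=cv2.Sobel(im,cv2.CV_32F,1,0); gy=cv2.Sobel(im,cv2.CV_32F,0,1)
    k=np.argmax(np.hypot(gx,gy),2)[...,None]; gx=np.take_along_axis(gx,k,2)[...,0]; gy=np.take_along_axis(gy,k,2)[...,0]
    out=[];g=np.arange(-span,span+1e-9,step)
    for dx in g:
        for dy in g:
            s=0
            for z,r in zr:
                p=proj(c,ring(x+dx,y+dy,z,r)); t=np.gradient(p,axis=0); n=np.c_[-t[:,1],t[:,0]]; n/=np.linalg.norm(n,axis=1)[:,None]
                q=p.astype(np.float32)[None]
                e=cv2.remap(gx,q[...,0],q[...,1],1)[0]*n[:,0]+cv2.remap(gy,q[...,0],q[...,1],1)[0]*n[:,1]
                s+=np.minimum(abs(e),60).mean()
            out.append((s,x+dx,y+dy))
    return np.round(max(out),4)
E
python3 - <<'E'
from h import *
w,s,d=[pickle.load(open(f'pics/{f}.pkl','rb')) for f in('w1','s0','d0')]
b=(.533,-.354)
L=[(.09,.067),(.093,.052),(.108,.0365),(.121,.020),(.134,.010)]
for l in L: print(l,fit(w,*b,[l]))
print('all w',fit(w,*b,L))
for n,c in(('s',s),('d',d)): print(n,[fit(c,*b,[l],.016,.001) for l in L[::4]],fit(c,*b,L,.016,.001))
# cap
a=ray(w,66/1.5,143/1.5,.012)[:2];print(a)
K=[(.012,.026),(.001,.026)]
print('cap',fit(w,*a,K),fit(w,*a,K[:1]),fit(s,*a,K,.016,.001),fit(d,*a,K,.016,.001))
E
```

```text
(0.09, 0.067) [48.3139  0.536  -0.3525]
(0.093, 0.052) [25.4271  0.525  -0.36  ]
(0.108, 0.0365) [31.2609  0.5295 -0.346 ]
(0.121, 0.02) [55.5882  0.5295 -0.346 ]
(0.134, 0.01) [60.     0.536 -0.354]
all w [172.9194   0.5335  -0.352 ]
s [array([55.0339,  0.532 , -0.353 ]), array([58.2559,  0.526 , -0.356 ])] [220.7167   0.536   -0.35  ]
d [array([52.7308,  0.531 , -0.354 ]), array([55.7168,  0.518 , -0.347 ])] [248.6227   0.542   -0.346 ]
[ 0.4531142  -0.08308169]
cap [ 1.024498e+02  4.516000e-01 -8.060000e-02] [53.7996  0.4536 -0.0836] [ 1.006095e+02  4.461000e-01 -7.910000e-02] [ 1.108274e+02  4.521000e-01 -7.010000e-02]
```

Run:
```python
from h import *
w=pickle.load(open('pics/w1.pkl','rb'))
b=(.536,-.353)
L=[(.09,.067),(.093,.052),(.108,.0365),(.121,.020),(.134,.010)]
crop(w,180,20,330,165,4,'w1e',[ring(*b,*l) for l in L])
```

```text
(no output)
```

View pics/w1e.png

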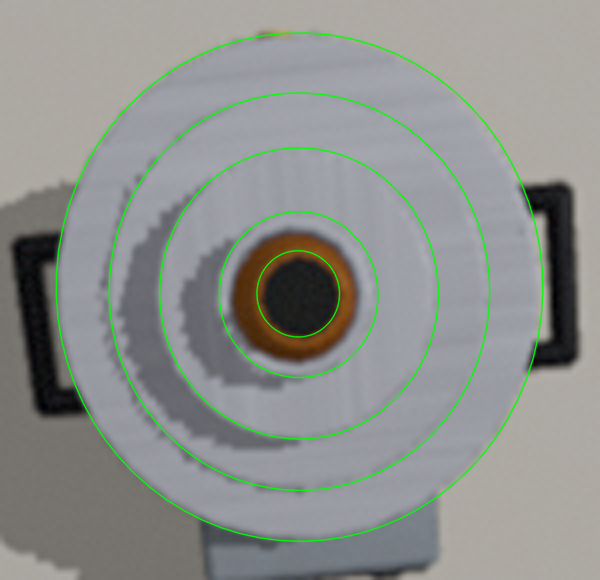

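Overlay fits the bath rim, flanges and stopper, so the axis is (0.536, -0.353). Gripping the narrow ring.

Request:
drive_tool([
  {"x": 40, "y": -1, "z": 0, "rx": 0, "ry": 0, "rz": 0, "fingers": -1},
  {"x": 80, "y": -2, "z": 0, "rx": 0, "ry": 0, "rz": 0, "fingers": -1},
  {"x": 80, "y": -2, "z": 50, "rx": 0, "ry": 0, "rz": 0, "fingers": -1},
  {"x": 80, "y": -2, "z": 100, "rx": 0, "ry": 0, "rz": 0, "fingers": -1},
  {"x": 80, "y": -2, "z": 140, "rx": 0, "ry": 0, "rz": 0, "fingers": -1},
  {"x": 80, "y": -2, "z": 165, "rx": 0, "ry": 0, "rz": 0, "fingers": -1},
  {"x": 80, "y": -2, "z": 178, "rx": 0, "ry": 0, "rz": 0, "fingers": -1},
  {"x": 80, "y": -2, "z": 182, "rx": 0, "ry": 0, "rz": 0, "fingers": -1},
  {"x": 80, "y": -2, "z": 182, "rx": 0, "ry": 0, "rz": 0, "fingers": -1},
  {"x": 80, "y": -2, "z": 182, "rx": 0, "ry": 0, "rz": 0, "fingers": 0},
  {"x": 80, "y": -2, "z": 182, "rx": 0, "ry": 0, "rz": 0, "fingers": 1},
  {"x": 80, "y": -2, "z": 182, "rx": 0, "ry": 0, "rz": 0, "fingers": 1},
  {"x": 80, "y": -2, "z": 182, "rx": 0, "ry": 0, "rz": 0, "fingers": 1},
  {"x": 80, "y": -2, "z": 182, "rx": 0, "ry": 0, "rz": 0, "fingers": 1},
  {"x": 80, "y": -2, "z": 182, "rx": 0, "ry": 0, "rz": 0, "fingers": 1},
  {"x": 80, "y": -2, "z": 182, "rx": 0, "ry": 0, "rz": 0, "fingers": 1},
], force=20)

```text
time_s: 3.55
tool_pos: [0.5371, -0.3511, 0.1186]
tool_rot: [180.0, 0.0, 17.5]
force: [0.5, -0.0, -0.0]
grip_width: 0.0395
grasp_force: 20.0
```

Request:
drive_tool([
  {"x": 0, "y": 0, "z": -5, "rx": 0, "ry": 0, "rz": 0, "fingers": 1},
  {"x": 0, "y": 0, "z": -15, "rx": 0, "ry": 0, "rz": 0, "fingers": 1},
  {"x": 0, "y": 0, "z": -30, "rx": 0, "ry": 0, "rz": 0, "fingers": 1},
  {"x": 0, "y": 0, "z": -50, "rx": 0, "ry": 0, "rz": 0, "fingers": 1},
  {"x": 0, "y": 0, "z": -75, "rx": 0, "ry": 0, "rz": 0, "fingers": 1},
  {"x": 0, "y": 0, "z": -105, "rx": 0, "ry": 0, "rz": 0, "fingers": 1},
  {"x": 2, "y": -15, "z": -140, "rx": 0, "ry": 0, "rz": 0, "fingers": 1},
  {"x": 5, "y": -45, "z": -170, "rx": 0, "ry": 0, "rz": 0, "fingers": 1},
  {"x": 10, "y": -85, "z": -180, "rx": 0, "ry": 0, "rz": 0, "fingers": 1},
  {"x": 15, "y": -130, "z": -180, "rx": 0, "ry": 0, "rz": 0, "fingers": 1},
  {"x": 20, "y": -175, "z": -180, "rx": 0, "ry": 0, "rz": 0, "fingers": 1},
  {"x": 25, "y": -220, "z": -180, "rx": 0, "ry": 0, "rz": 0, "fingers": 1},
  {"x": 30, "y": -265, "z": -180, "rx": 0, "ry": 0, "rz": 0, "fingers": 1},
  {"x": 35, "y": -310, "z": -180, "rx": 0, "ry": 0, "rz": 0, "fingers": 1},
  {"x": 40, "y": -350, "z": -180, "rx": 0, "ry": 0, "rz": 0, "fingers": 1},
  {"x": 43, "y": -375, "z": -180, "rx": 0, "ry": 0, "rz": 0, "fingers": 1},
  {"x": 44, "y": -385, "z": -180, "rx": 0, "ry": 0, "rz": 0, "fingers": 1},
  {"x": 44, "y": -385, "z": -180, "rx": 0, "ry": 0, "rz": 0, "fingers": 1},
  {"x": 44, "y": -385, "z": -180, "rx": 0, "ry": 0, "rz": 0, "fingers": 1},
])

```text
time_s: 5.92
tool_pos: [0.4637, 0.028, 0.2987]
tool_rot: [180.0, 0.0, 17.3]
force: [0.9, -0.5, -0.5]
grip_width: 0.0393
grasp_force: 20.0
```

Run:
```python
from h import *
from cell import sensors
o=sensors.get_obs(); print(o['tool_pos'],o['tool_rot'],o['qpos'],o['grip_width'])
w=grab('wrist','w2'); grab('scene','s2')
crop(w,0,0,512,384,1.5,'w2d')
```

```text
[0.46373434 0.02798776 0.29867535] [1.79973030e+02 1.74956554e-03 1.73474663e+01] [ 30.67354658  -5.44337023 -34.49018402 100.8101643   -3.07127003
  83.68505393 -76.01051346] 0.03934876753858318
```

View pics/w2d.png

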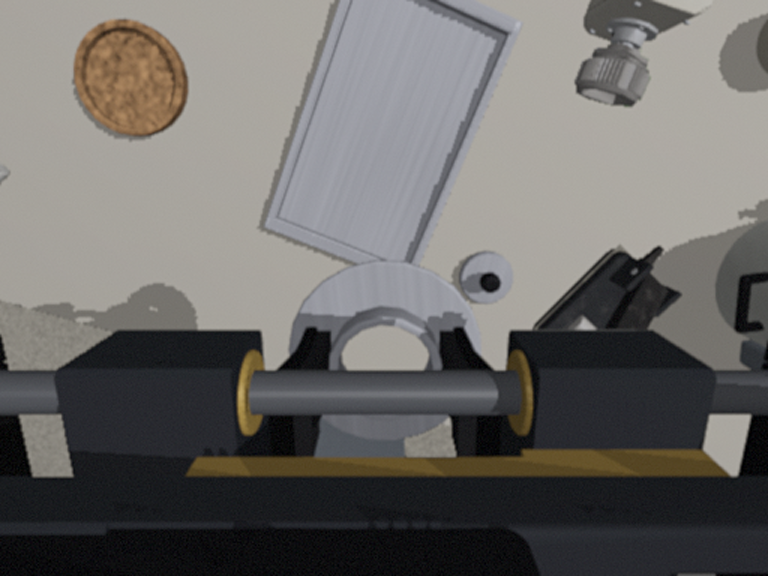

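Tray lip corners at about (262,229), (519,22) and (411,264) in the 1.5x view, cork ring (131,78), cap (486,278). The ring is held level.

Run:
```python
from h import *
w=pickle.load(open('pics/w2.pkl','rb'));d=pickle.load(open('pics/d0.pkl','rb'));s=pickle.load(open('pics/s0.pkl','rb'))
P={k:ray(w,u/1.5,v/1.5,.0135)[:2] for k,(u,v) in dict(LB=(262,229),TR=(519,22),BR=(411,264)).items()}
print(P,'ctr',(P['LB']+P['TR'])/2,[np.linalg.norm(P[a]-P[b]) for a,b in(('TR','BR'),('LB','BR'),('TR','LB'))])
from scipy.optimize import minimize
def tr(c,p):
    x,y,t=p;R=np.array([[np.cos(t),-np.sin(t)],[np.sin(t),np.cos(t)]]);out=[]
    for hx,hy,z in((.11,.066,.014),(.122,.078,.014)):
        k=np.array([[-hx,-hy],[hx,-hy],[hx,hy],[-hx,hy],[-hx,-hy]])
        q=np.concatenate([np.linspace(k[i],k[i+1],40) for i in range(4)])@R.T+[x,y]; out.append(np.c_[q,0*q[:,0]+z])
    return out
def cost(p,c):
    im=cv2.GaussianBlur(c['image'],(0,0),1.5).astype(np.float32);g=np.hypot(cv2.Sobel(im,5,1,0),cv2.Sobel(im,5,0,1)).max(2)
    g=np.minimum(g,50); s=0
    for k in tr(c,p):
        q=proj(c,k).astype(np.float32)[None]; v=cv2.remap(g,q[...,0],q[...,1],1,borderMode=cv2.BORDER_CONSTANT)[0]; s+=v.mean()
    return -s
c0=(P['LB']+P['TR'])/2; e=P['TR']-P['BR'];t0=np.arctan2(e[1],e[0]);print('yaw',np.degrees(t0))
for n,c in(('w',w),('s',s),('d',d)):
    r=min((minimize(cost,[c0[0]+a,c0[1]+b,t0],args=(c,),method='Nelder-Mead',options=dict(initial_simplex=[[c0[0]+a,c0[1]+b,t0],[c0[0]+a+.004,c0[1]+b,t0],[c0[0]+a,c0[1]+b+.004,t0],[c0[0]+a,c0[1]+b,t0+.03]])) for a in(-.004,.004) for b in(-.004,.004)),key=lambda r:r.fun)
    print(n,r.x,np.degrees(r.x[2]),r.fun)
    if n=='w': T=r.x
k=ray(w,131/1.5,78/1.5,.014)[:2]; f=fit(w,*k,[(.014,.047),(.014,.040)]); print('cork',k,f,fit(s,*f[1:],[(.014,.047),(.014,.040)],.012,.001),fit(d,*f[1:],[(.014,.047),(.014,.040)],.012,.001))
k2=ray(w,486/1.5,278/1.5,.012)[:2]; f2=fit(w,*k2,[(.012,.026),(.001,.026)]); print('cap',k2,f2)
print('knob',ray(w,489/1.5,283/1.5,.029))
crop(w,0,0,512,384,1.5,'w2e',tr(w,T)+[ring(*f[1:],.014,.047),ring(*f[1:],.014,.040),ring(*f2[1:],.012,.026),ring(*f2[1:],.029,.0095)])
```

```text
{'LB': array([0.43461647, 0.13757816]), 'TR': array([ 0.66744366, -0.02643265]), 'BR': array([ 0.44422606, -0.00484528])} ctr [0.55103007 0.05557276] [np.float64(0.22425902952217394), np.float64(0.1427472657023313), np.float64(0.28479474768568835)]
yaw -5.52389521563717
w [ 0.54468915  0.06298731 -0.07517497] -4.307208335378349 -58.16706848144531
s [ 0.5352542   0.05148871 -0.06919347] -3.9644937977943067 -95.95022583007812
d [ 0.54387638  0.0545896  -0.08986772] -5.149041273306411 -94.60135650634766
cork [0.52788484 0.27509263] [108.4471   0.5244   0.2736] [114.3295   0.5204   0.2766] [112.4819   0.5264   0.2796]
cap [ 0.4522861  -0.07781995] [ 8.87379e+01  4.52300e-01 -7.63000e-02]
knob [ 0.45165747 -0.07727015  0.029     ]
```

View pics/w2e.png

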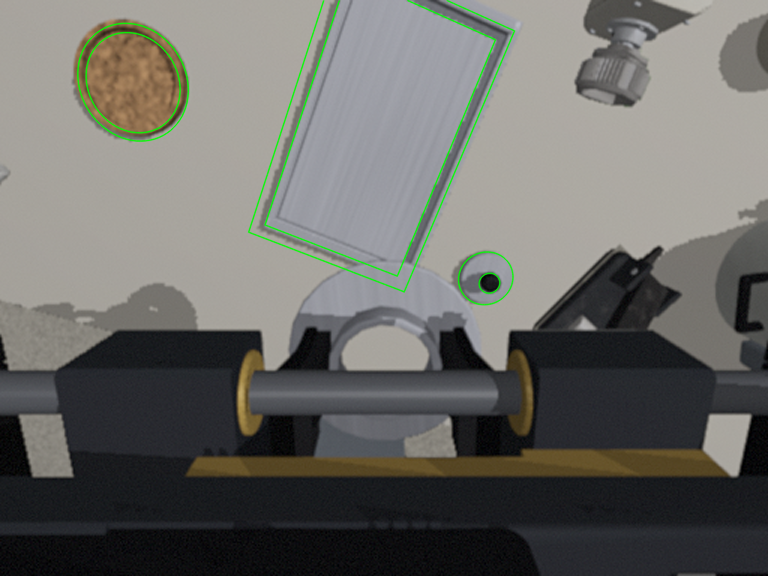

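Cap overlay is right on; cork and tray overlays sit a few mm off, so I use the hand-read centres: tray (0.549, 0.056, yaw −5°), cork (0.526, 0.276). Laying the narrow ring at (0.615, 0.050).

Request:
drive_tool([
  {"x": 40, "y": 6, "z": 0, "rx": 0, "ry": 0, "rz": 0, "fingers": 1},
  {"x": 85, "y": 14, "z": 20, "rx": 0, "ry": 0, "rz": 0, "fingers": 1},
  {"x": 130, "y": 21, "z": 50, "rx": 0, "ry": 0, "rz": 0, "fingers": 1},
  {"x": 151, "y": 24, "z": 90, "rx": 0, "ry": 0, "rz": 0, "fingers": 1},
  {"x": 151, "y": 24, "z": 135, "rx": 0, "ry": 0, "rz": 0, "fingers": 1},
  {"x": 151, "y": 24, "z": 180, "rx": 0, "ry": 0, "rz": 0, "fingers": 1},
  {"x": 151, "y": 24, "z": 220, "rx": 0, "ry": 0, "rz": 0, "fingers": 1},
  {"x": 151, "y": 24, "z": 245, "rx": 0, "ry": 0, "rz": 0, "fingers": 1},
  {"x": 151, "y": 24, "z": 260, "rx": 0, "ry": 0, "rz": 0, "fingers": 1},
  {"x": 151, "y": 24, "z": 268, "rx": 0, "ry": 0, "rz": 0, "fingers": 1},
  {"x": 151, "y": 24, "z": 272, "rx": 0, "ry": 0, "rz": 0, "fingers": 1},
  {"x": 151, "y": 24, "z": 275, "rx": 0, "ry": 0, "rz": 0, "fingers": 1},
  {"x": 151, "y": 24, "z": 275, "rx": 0, "ry": 0, "rz": 0, "fingers": 1},
  {"x": 151, "y": 24, "z": 275, "rx": 0, "ry": 0, "rz": 0, "fingers": 1},
])

```text
time_s: 7.78
tool_pos: [0.6151, 0.0519, 0.0241]
tool_rot: [180.0, -0.0, 17.5]
force: [0.5, -0.4, -1.2]
grip_width: 0.0396
grasp_force: 20.0
```

Request:
drive_tool([
  {"x": 0, "y": 0, "z": 0.7, "rx": 0, "ry": 0, "rz": 0, "fingers": 1},
  {"x": 0, "y": 0, "z": 1.4, "rx": 0, "ry": 0, "rz": 0, "fingers": 1},
  {"x": 0, "y": 0, "z": 1.7, "rx": 0, "ry": 0, "rz": 0, "fingers": 1},
  {"x": 0, "y": 0, "z": 1.7, "rx": 0, "ry": 0, "rz": 0, "fingers": 1},
])

```text
time_s: 8.28
tool_pos: [0.6149, 0.0519, 0.0224]
tool_rot: [180.0, -0.0, 17.5]
force: [-1.0, -0.8, 4.7]
grip_width: 0.0395
grasp_force: 20.0
```

Request:
drive_tool([
  {"x": 0, "y": 0, "z": 1.5, "rx": 0, "ry": 0, "rz": 0, "fingers": -1},
  {"x": 0, "y": 0, "z": 1.5, "rx": 0, "ry": 0, "rz": 0, "fingers": -1},
  {"x": 0, "y": 0, "z": 1.5, "rx": 0, "ry": 0, "rz": 0, "fingers": -1},
  {"x": 0, "y": 0, "z": -20, "rx": 0, "ry": 0, "rz": 0, "fingers": -1},
  {"x": 0, "y": 0, "z": -70, "rx": 0, "ry": 0, "rz": 0, "fingers": -1},
  {"x": -10, "y": 0, "z": -130, "rx": 0, "ry": 0, "rz": 0, "fingers": -1},
  {"x": -40, "y": 10, "z": -180, "rx": 0, "ry": 0, "rz": 0, "fingers": -1},
  {"x": -75, "y": 40, "z": -220, "rx": 0, "ry": 0, "rz": 0, "fingers": -1},
  {"x": -110, "y": 80, "z": -240, "rx": 0, "ry": 0, "rz": 0, "fingers": -1},
  {"x": -140, "y": 125, "z": -250, "rx": 0, "ry": 0, "rz": 0, "fingers": -1},
  {"x": -165, "y": 175, "z": -250, "rx": 0, "ry": 0, "rz": 0, "fingers": -1},
  {"x": -180, "y": 230, "z": -250, "rx": 0, "ry": 0, "rz": 0, "fingers": -1},
  {"x": -190, "y": 285, "z": -250, "rx": 0, "ry": 0, "rz": 0, "fingers": -1},
  {"x": -197, "y": 335, "z": -250, "rx": 0, "ry": 0, "rz": 0, "fingers": -1},
  {"x": -197, "y": 363, "z": -250, "rx": 0, "ry": 0, "rz": 0, "fingers": -1},
  {"x": -197, "y": 363, "z": -230, "rx": 0, "ry": 0, "rz": 0, "fingers": -1},
  {"x": -197, "y": 363, "z": -190, "rx": 0, "ry": 0, "rz": 0, "fingers": -1},
  {"x": -197, "y": 363, "z": -150, "rx": 0, "ry": 0, "rz": 0, "fingers": -1},
  {"x": -197, "y": 363, "z": -150, "rx": 0, "ry": 0, "rz": 0, "fingers": -1},
])

```text
time_s: 10.65
tool_pos: [0.5334, -0.3506, 0.1683]
tool_rot: [-179.6, 0.3, 17.6]
force: [0.3, 0.6, 0.5]
grip_width: 0.087
grasp_force: 0.0
```

Request:
drive_tool([
  {"x": 0, "y": 0, "z": 0, "rx": 0, "ry": 0, "rz": 0, "fingers": -1},
  {"x": 0, "y": 0, "z": 0, "rx": 0, "ry": 0, "rz": 0, "fingers": -1},
])

```text
time_s: 10.9
tool_pos: [0.537, -0.3537, 0.1744]
tool_rot: [179.8, -0.1, 17.5]
force: [-0.5, -0.0, 0.2]
grip_width: 0.087
grasp_force: 0.0
```

Run:
```python
from h import *
from cell import sensors
o=sensors.get_obs(); print(o['tool_pos'],o['tool_rot'])
s=grab('scene','s3'); d=grab('side','d3')
a=cv2.resize(s['image'][165:310,170:440,::-1],None,fx=2.9,fy=2.9); cv2.imwrite('pics/s3c.png',a)
```

```text
[ 0.53697565 -0.35369856  0.17437717] [ 1.79832039e+02 -1.35072915e-01  1.74904063e+01]
```

View pics/s3c.png

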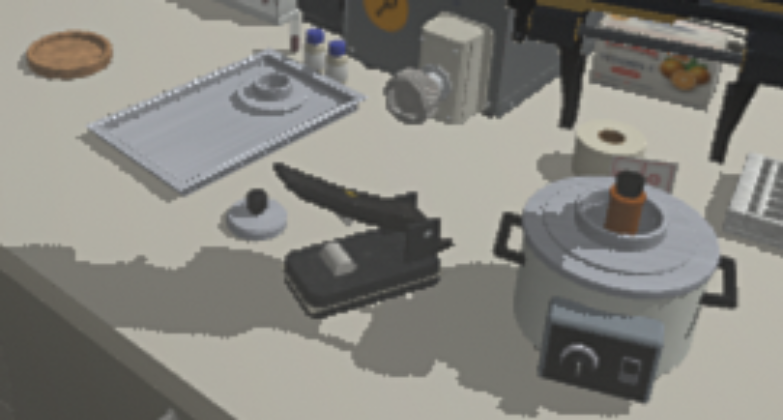

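Narrow ring lies flat at the tray's far end, (270,95) in the crop; flask and wide ring undisturbed. Gripping the wide ring.

Request:
drive_tool([
  {"x": 0, "y": 0, "z": 25, "rx": 0, "ry": 0, "rz": 0, "fingers": -1},
  {"x": 0, "y": 0, "z": 48, "rx": 0, "ry": 0, "rz": 0, "fingers": -1},
  {"x": 0, "y": 0, "z": 62, "rx": 0, "ry": 0, "rz": 0, "fingers": -1},
  {"x": 0, "y": 0, "z": 69, "rx": 0, "ry": 0, "rz": 0, "fingers": -1},
  {"x": 0, "y": 0, "z": 70, "rx": 0, "ry": 0, "rz": 0, "fingers": -1},
  {"x": 0, "y": 0, "z": 70, "rx": 0, "ry": 0, "rz": 0, "fingers": -1},
  {"x": 0, "y": 0, "z": 70, "rx": 0, "ry": 0, "rz": 0, "fingers": 1},
  {"x": 0, "y": 0, "z": 70, "rx": 0, "ry": 0, "rz": 0, "fingers": 1},
  {"x": 0, "y": 0, "z": 70, "rx": 0, "ry": 0, "rz": 0, "fingers": 1},
  {"x": 0, "y": 0, "z": 70, "rx": 0, "ry": 0, "rz": 0, "fingers": 1},
  {"x": 0, "y": 0, "z": 70, "rx": 0, "ry": 0, "rz": 0, "fingers": 1},
], force=25)

```text
time_s: 12.38
tool_pos: [0.5358, -0.3533, 0.102]
tool_rot: [-180.0, 0.0, 17.5]
force: [-0.8, -0.1, 2.4]
grip_width: 0.0617
grasp_force: 25.0
```

Request:
drive_tool([
  {"x": 0, "y": 0, "z": -5, "rx": 0, "ry": 0, "rz": 0, "fingers": 1},
  {"x": 0, "y": 0, "z": -15, "rx": 0, "ry": 0, "rz": 0, "fingers": 1},
  {"x": 0, "y": 0, "z": -30, "rx": 0, "ry": 0, "rz": 0, "fingers": 1},
  {"x": 0, "y": 0, "z": -50, "rx": 0, "ry": 0, "rz": 0, "fingers": 1},
  {"x": 0, "y": 0, "z": -75, "rx": 0, "ry": 0, "rz": 0, "fingers": 1},
  {"x": 0, "y": 0, "z": -105, "rx": 0, "ry": 0, "rz": 0, "fingers": 1},
  {"x": 0, "y": -10, "z": -140, "rx": 0, "ry": 0, "rz": 0, "fingers": 1},
  {"x": 5, "y": -40, "z": -165, "rx": 0, "ry": 0, "rz": 0, "fingers": 1},
  {"x": 10, "y": -80, "z": -180, "rx": 0, "ry": 0, "rz": 0, "fingers": 1},
  {"x": 20, "y": -125, "z": -180, "rx": 0, "ry": 0, "rz": 0, "fingers": 1},
  {"x": 30, "y": -170, "z": -180, "rx": 0, "ry": 0, "rz": 0, "fingers": 1},
  {"x": 40, "y": -215, "z": -180, "rx": 0, "ry": 0, "rz": 0, "fingers": 1},
  {"x": 50, "y": -260, "z": -180, "rx": 0, "ry": 0, "rz": 0, "fingers": 1},
  {"x": 62, "y": -305, "z": -180, "rx": 0, "ry": 0, "rz": 0, "fingers": 1},
  {"x": 73, "y": -350, "z": -180, "rx": 0, "ry": 0, "rz": 0, "fingers": 1},
  {"x": 83, "y": -385, "z": -180, "rx": 0, "ry": 0, "rz": 0, "fingers": 1},
  {"x": 89, "y": -405, "z": -180, "rx": 0, "ry": 0, "rz": 0, "fingers": 1},
  {"x": 89, "y": -405, "z": -180, "rx": 0, "ry": 0, "rz": 0, "fingers": 1},
  {"x": 89, "y": -405, "z": -180, "rx": 0, "ry": 0, "rz": 0, "fingers": 1},
])

```text
time_s: 14.75
tool_pos: [0.4993, 0.0582, 0.2824]
tool_rot: [179.9, -0.0, 17.4]
force: [-0.4, -0.6, -2.0]
grip_width: 0.0616
grasp_force: 25.0
```

Request:
drive_tool([
  {"x": 0, "y": -1, "z": 40, "rx": 0, "ry": 0, "rz": 0, "fingers": 1},
  {"x": 0, "y": -1, "z": 90, "rx": 0, "ry": 0, "rz": 0, "fingers": 1},
  {"x": 0, "y": -1, "z": 140, "rx": 0, "ry": 0, "rz": 0, "fingers": 1},
  {"x": 0, "y": -1, "z": 185, "rx": 0, "ry": 0, "rz": 0, "fingers": 1},
  {"x": 0, "y": -1, "z": 220, "rx": 0, "ry": 0, "rz": 0, "fingers": 1},
  {"x": 0, "y": -1, "z": 243, "rx": 0, "ry": 0, "rz": 0, "fingers": 1},
  {"x": 0, "y": -1, "z": 254, "rx": 0, "ry": 0, "rz": 0, "fingers": 1},
  {"x": 0, "y": -1, "z": 258, "rx": 0, "ry": 0, "rz": 0, "fingers": 1},
  {"x": 0, "y": -1, "z": 259, "rx": 0, "ry": 0, "rz": 0, "fingers": 1},
  {"x": 0, "y": -1, "z": 260, "rx": 0, "ry": 0, "rz": 0, "fingers": 1},
  {"x": 0, "y": -1, "z": 260.5, "rx": 0, "ry": 0, "rz": 0, "fingers": 1},
  {"x": 0, "y": -1, "z": 260.5, "rx": 0, "ry": 0, "rz": 0, "fingers": 1},
])

```text
time_s: 16.25
tool_pos: [0.499, 0.0605, 0.0216]
tool_rot: [180.0, -0.0, 17.5]
force: [0.2, -0.5, -1.3]
grip_width: 0.0619
grasp_force: 25.0
```

Request:
drive_tool([
  {"x": 0, "y": 0, "z": 0.5, "rx": 0, "ry": 0, "rz": 0, "fingers": 1},
  {"x": 0, "y": 0, "z": 1, "rx": 0, "ry": 0, "rz": 0, "fingers": 1},
  {"x": 0, "y": 0, "z": 1.2, "rx": 0, "ry": 0, "rz": 0, "fingers": 1},
  {"x": 0, "y": 0, "z": 1.2, "rx": 0, "ry": 0, "rz": 0, "fingers": 1},
])

```text
time_s: 16.75
tool_pos: [0.499, 0.0605, 0.0208]
tool_rot: [180.0, 0.0, 17.5]
force: [-2.1, -0.1, 5.4]
grip_width: 0.0616
grasp_force: 25.0
```

Request:
drive_tool([
  {"x": 0, "y": 0, "z": 0, "rx": 0, "ry": 0, "rz": 0, "fingers": -1},
  {"x": 0, "y": 0, "z": 0, "rx": 0, "ry": 0, "rz": 0, "fingers": -1},
  {"x": 0, "y": 0, "z": 0, "rx": 0, "ry": 0, "rz": 0, "fingers": -1},
  {"x": 0, "y": 0, "z": -20, "rx": 0, "ry": 0, "rz": 0, "fingers": -1},
  {"x": 0, "y": 0, "z": -75, "rx": 0, "ry": 0, "rz": 0, "fingers": -1},
  {"x": 0, "y": 5, "z": -130, "rx": 0, "ry": 0, "rz": 0, "fingers": -1},
  {"x": -8, "y": 30, "z": -185, "rx": 0, "ry": 0, "rz": 0, "fingers": -1},
  {"x": -16, "y": 75, "z": -215, "rx": 0, "ry": 0, "rz": 0, "fingers": -1},
  {"x": -28, "y": 130, "z": -220, "rx": 0, "ry": 0, "rz": 0, "fingers": -1},
  {"x": -40, "y": 185, "z": -220, "rx": 0, "ry": 0, "rz": 0, "fingers": -1},
  {"x": -52, "y": 240, "z": -220, "rx": 0, "ry": 0, "rz": 0, "fingers": -1},
  {"x": -64, "y": 295, "z": -220, "rx": 0, "ry": 0, "rz": 0, "fingers": -1},
  {"x": -76, "y": 345, "z": -220, "rx": 0, "ry": 0, "rz": 0, "fingers": -1},
  {"x": -86, "y": 388, "z": -220, "rx": 0, "ry": 0, "rz": 0, "fingers": -1},
  {"x": -89, "y": 405, "z": -220, "rx": 0, "ry": 0, "rz": 0, "fingers": -1},
  {"x": -89, "y": 405, "z": -200, "rx": 0, "ry": 0, "rz": 0, "fingers": -1},
  {"x": -89, "y": 405, "z": -170, "rx": 0, "ry": 0, "rz": 0, "fingers": -1},
  {"x": -89, "y": 405, "z": -160, "rx": 0, "ry": 0, "rz": 0, "fingers": -1},
  {"x": -89, "y": 405, "z": -160, "rx": 0, "ry": 0, "rz": 0, "fingers": -1},
  {"x": -89, "y": 405, "z": -160, "rx": 0, "ry": 0, "rz": 0, "fingers": -1},
])

```text
time_s: 19.25
tool_pos: [0.5362, -0.3522, 0.1814]
tool_rot: [179.9, -0.1, 17.5]
force: [0.0, 0.1, -0.3]
grip_width: 0.0869
grasp_force: 0.0
```

Run:
```python
from h import *
from cell import sensors
o=sensors.get_obs(); print(o['tool_pos'],o['tool_rot'])
w=grab('wrist','w4');s=grab('scene','s4');d=grab('side','d4')
a=cv2.resize(s['image'][165:310,170:440,::-1],None,fx=2.2,fy=2.2)
b=cv2.resize(d['image'][110:300,185:305,::-1],None,fx=1.65,fy=1.65)
b=cv2.copyMakeBorder(b,0,max(0,a.shape[0]-b.shape[0]),0,0,0)
cv2.imwrite('pics/m4.png',np.hstack([a,b[:a.shape[0]]]))
```

```text
[ 0.53623219 -0.35215705  0.18137255] [ 1.79919450e+02 -6.91764227e-02  1.75132680e+01]
```

View pics/m4.png

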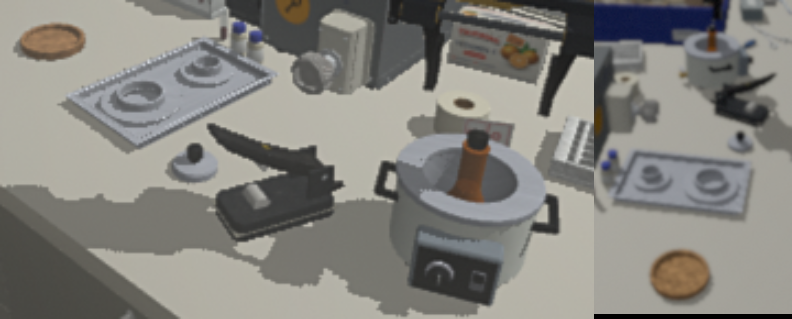

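Both rings lie flat side by side in the tray (140,97) and (205,66); flask upright. Gripping its neck.

Request:
drive_tool([
  {"x": 0, "y": 0, "z": 25, "rx": 0, "ry": 0, "rz": 0, "fingers": -0.3},
  {"x": 0, "y": 0, "z": 50, "rx": 0, "ry": 0, "rz": 0, "fingers": -0.3},
  {"x": 0, "y": 0, "z": 68, "rx": 0, "ry": 0, "rz": 0, "fingers": -0.3},
  {"x": 0, "y": 0, "z": 76, "rx": 0, "ry": 0, "rz": 0, "fingers": -0.2},
  {"x": 0, "y": 0, "z": 76, "rx": 0, "ry": 0, "rz": 0, "fingers": 0.1},
  {"x": 0, "y": 0, "z": 76, "rx": 0, "ry": 0, "rz": 0, "fingers": 0.3},
  {"x": 0, "y": 0, "z": 76, "rx": 0, "ry": 0, "rz": 0, "fingers": 0.4},
  {"x": 0, "y": 0, "z": 76, "rx": 0, "ry": 0, "rz": 0, "fingers": 0.5},
  {"x": 0, "y": 0, "z": 76, "rx": 0, "ry": 0, "rz": 0, "fingers": 1},
  {"x": 0, "y": 0, "z": 76, "rx": 0, "ry": 0, "rz": 0, "fingers": 1},
  {"x": 0, "y": 0, "z": 76, "rx": 0, "ry": 0, "rz": 0, "fingers": 1},
  {"x": 0, "y": 0, "z": 76, "rx": 0, "ry": 0, "rz": 0, "fingers": 1},
], force=25)

```text
time_s: 20.9
tool_pos: [0.5357, -0.3529, 0.1045]
tool_rot: [179.9, -0.0, 17.5]
force: [-0.2, -1.3, 2.0]
grip_width: 0.0215
grasp_force: 24.7
```

Request:
drive_tool([
  {"x": 0, "y": 0, "z": -5, "rx": 0, "ry": 0, "rz": 0, "fingers": 1},
  {"x": 0, "y": 0, "z": -15, "rx": 0, "ry": 0, "rz": 0, "fingers": 1},
  {"x": 0, "y": 0, "z": -30, "rx": 0, "ry": 0, "rz": 0, "fingers": 1},
  {"x": 0, "y": 0, "z": -50, "rx": 0, "ry": 0, "rz": 0, "fingers": 1},
  {"x": 0, "y": 0, "z": -75, "rx": 0, "ry": 0, "rz": 0, "fingers": 1},
  {"x": 0, "y": 0, "z": -100, "rx": 0, "ry": 0, "rz": 0, "fingers": 1},
  {"x": 0, "y": 0, "z": -125, "rx": 0, "ry": 0, "rz": 0, "fingers": 1},
  {"x": 2, "y": -8, "z": -145, "rx": 0, "ry": 0, "rz": 0, "fingers": 1},
  {"x": 8, "y": -26, "z": -155, "rx": 0, "ry": 0, "rz": 0, "fingers": 1},
  {"x": 16, "y": -54, "z": -160, "rx": 0, "ry": 0, "rz": 0, "fingers": 1},
  {"x": 26, "y": -88, "z": -160, "rx": 0, "ry": 0, "rz": 0, "fingers": 1},
  {"x": 37, "y": -124, "z": -160, "rx": 0, "ry": 0, "rz": 0, "fingers": 1},
  {"x": 48, "y": -160, "z": -160, "rx": 0, "ry": 0, "rz": 0, "fingers": 1},
  {"x": 59, "y": -196, "z": -160, "rx": 0, "ry": 0, "rz": 0, "fingers": 1},
  {"x": 70, "y": -232, "z": -160, "rx": 0, "ry": 0, "rz": 0, "fingers": 1},
  {"x": 80, "y": -268, "z": -160, "rx": 0, "ry": 0, "rz": 0, "fingers": 1},
  {"x": 89, "y": -296, "z": -160, "rx": 0, "ry": 0, "rz": 0, "fingers": 1},
  {"x": 95, "y": -316, "z": -160, "rx": 0, "ry": 0, "rz": 0, "fingers": 1},
  {"x": 98, "y": -326, "z": -160, "rx": 0, "ry": 0, "rz": 0, "fingers": 1},
  {"x": 98, "y": -326, "z": -160, "rx": 0, "ry": 0, "rz": 0, "fingers": 1},
])

```text
time_s: 23.4
tool_pos: [0.5304, -0.0108, 0.2638]
tool_rot: [180.0, 0.0, 17.6]
force: [0.2, 0.3, -1.3]
grip_width: 0.0215
grasp_force: 24.8
```

Request:
drive_tool([
  {"x": 3, "y": -10, "z": 0, "rx": 0, "ry": 0, "rz": 0, "fingers": 1},
  {"x": 10, "y": -34, "z": 0, "rx": 0, "ry": 0, "rz": 0, "fingers": 1},
  {"x": 20, "y": -66, "z": 0, "rx": 0, "ry": 0, "rz": 0, "fingers": 1},
  {"x": 30, "y": -102, "z": 0, "rx": 0, "ry": 0, "rz": 0, "fingers": 1},
  {"x": 41, "y": -138, "z": 0, "rx": 0, "ry": 0, "rz": 0, "fingers": 1},
  {"x": 52, "y": -174, "z": 0, "rx": 0, "ry": 0, "rz": 0, "fingers": 1},
  {"x": 63, "y": -210, "z": 0, "rx": 0, "ry": 0, "rz": 0, "fingers": 1},
  {"x": 73, "y": -244, "z": 10, "rx": 0, "ry": 0, "rz": 0, "fingers": 1},
  {"x": 80, "y": -266, "z": 25, "rx": 0, "ry": 0, "rz": 0, "fingers": 1},
  {"x": 82, "y": -275, "z": 50, "rx": 0, "ry": 0, "rz": 0, "fingers": 1},
  {"x": 82, "y": -275, "z": 80, "rx": 0, "ry": 0, "rz": 0, "fingers": 1},
  {"x": 82, "y": -275, "z": 110, "rx": 0, "ry": 0, "rz": 0, "fingers": 1},
  {"x": 82, "y": -275, "z": 130, "rx": 0, "ry": 0, "rz": 0, "fingers": 1},
  {"x": 82, "y": -275, "z": 142, "rx": 0, "ry": 0, "rz": 0, "fingers": 1},
  {"x": 82, "y": -275, "z": 148, "rx": 0, "ry": 0, "rz": 0, "fingers": 1},
  {"x": 82, "y": -275, "z": 148, "rx": 0, "ry": 0, "rz": 0, "fingers": 1},
  {"x": 82, "y": -275, "z": 148, "rx": 0, "ry": 0, "rz": 0, "fingers": 1},
])

```text
time_s: 25.52
tool_pos: [0.5273, 0.2751, 0.117]
tool_rot: [-180.0, -0.1, 17.5]
force: [0.5, -0.3, -1.3]
grip_width: 0.0214
grasp_force: 24.8
```

Run:
```python
from h import *
from cell import sensors
o=sensors.get_obs(); print(o['tool_pos'],o['tool_rot'])
s=grab('scene','s5');d=grab('side','d5')
k=(.525,.276);F=o['tool_pos'];C=[ring(*k,.014,.047),ring(*F[:2],.023,.032)]
crop(s,140,130,250,230,3.6,'a5',C);crop(d,190,210,300,310,3.6,'b5',C)
cv2.imwrite('pics/m5.png',np.hstack([cv2.imread('pics/a5.png'),cv2.imread('pics/b5.png')]))
```

```text
[0.52733346 0.27509427 0.11700821] [-1.79997088e+02 -8.63858252e-02  1.74626062e+01]
```

View pics/m5.png

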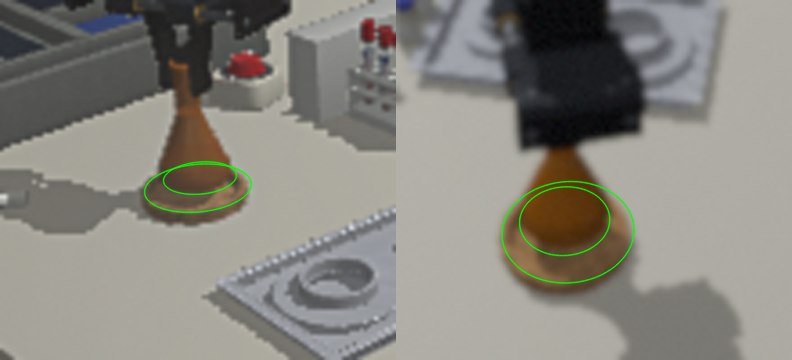

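The flask hangs upright over the cork ring, centred within a few mm in both views. Lowering.

Request:
drive_tool([
  {"x": 0, "y": 0, "z": 8, "rx": 0, "ry": 0, "rz": 0, "fingers": 1},
  {"x": 0, "y": 0, "z": 14, "rx": 0, "ry": 0, "rz": 0, "fingers": 1},
  {"x": 0, "y": 0, "z": 16, "rx": 0, "ry": 0, "rz": 0, "fingers": 1},
  {"x": 0, "y": 0, "z": 17, "rx": 0, "ry": 0, "rz": 0, "fingers": 1},
  {"x": 0, "y": 0, "z": 17.7, "rx": 0, "ry": 0, "rz": 0, "fingers": 1},
  {"x": 0, "y": 0, "z": 18.2, "rx": 0, "ry": 0, "rz": 0, "fingers": 1},
  {"x": 0, "y": 0, "z": 18.2, "rx": 0, "ry": 0, "rz": 0, "fingers": 1},
])

```text
time_s: 26.5
tool_pos: [0.5271, 0.2748, 0.0985]
tool_rot: [180.0, -0.0, 17.5]
force: [-1.1, -1.1, 4.4]
grip_width: 0.0216
grasp_force: 24.7
```

Request:
drive_tool([
  {"x": 0, "y": 0, "z": 0, "rx": 0, "ry": 0, "rz": 0, "fingers": 0.2},
  {"x": 0, "y": 0, "z": 0, "rx": 0, "ry": 0, "rz": 0, "fingers": -0.3},
  {"x": 0, "y": 0, "z": 0, "rx": 0, "ry": 0, "rz": 0, "fingers": -0.6},
  {"x": 0, "y": 0, "z": -15, "rx": 0, "ry": 0, "rz": 0, "fingers": -1},
  {"x": 0, "y": 0, "z": -45, "rx": 0, "ry": 0, "rz": 0, "fingers": -1},
  {"x": 0, "y": 0, "z": -95, "rx": 0, "ry": 0, "rz": 0, "fingers": -1},
  {"x": -8, "y": 15, "z": -140, "rx": 0, "ry": 0, "rz": 0, "fingers": -1},
  {"x": -30, "y": 60, "z": -150, "rx": 0, "ry": 0, "rz": 0, "fingers": -1},
  {"x": -55, "y": 110, "z": -150, "rx": 0, "ry": 0, "rz": 0, "fingers": -1},
  {"x": -78, "y": 160, "z": -130, "rx": 0, "ry": 0, "rz": 0, "fingers": -1},
  {"x": -91, "y": 196, "z": -85, "rx": 0, "ry": 0, "rz": 0, "fingers": -1},
  {"x": -91, "y": 196, "z": -35, "rx": 0, "ry": 0, "rz": 0, "fingers": -1},
  {"x": -91, "y": 196, "z": 15, "rx": 0, "ry": 0, "rz": 0, "fingers": -1},
  {"x": -91, "y": 196, "z": 40, "rx": 0, "ry": 0, "rz": 0, "fingers": -1},
  {"x": -91, "y": 196, "z": 40, "rx": 0, "ry": 0, "rz": 0, "fingers": -1},
  {"x": -91, "y": 196, "z": 40, "rx": 0, "ry": 0, "rz": 0, "fingers": -1},
])

```text
time_s: 28.5
tool_pos: [0.5001, 0.0609, 0.0596]
tool_rot: [180.0, -0.1, 17.5]
force: [-0.0, 0.9, 1.0]
grip_width: 0.0873
grasp_force: 0.0
```

Request:
drive_tool([
  {"x": -1, "y": 0, "z": 20, "rx": 0, "ry": 0, "rz": 0, "fingers": -1},
  {"x": -1, "y": 0, "z": 33, "rx": 0, "ry": 0, "rz": 0, "fingers": -1},
  {"x": -1, "y": 0, "z": 37.5, "rx": 0, "ry": 0, "rz": 0, "fingers": -1},
  {"x": -1, "y": 0, "z": 37.5, "rx": 0, "ry": 0, "rz": 0, "fingers": -1},
  {"x": -1, "y": 0, "z": 37.5, "rx": 0, "ry": 0, "rz": 0, "fingers": 0.1},
  {"x": -1, "y": 0, "z": 37.5, "rx": 0, "ry": 0, "rz": 0, "fingers": 1},
  {"x": -1, "y": 0, "z": 37.5, "rx": 0, "ry": 0, "rz": 0, "fingers": 1},
  {"x": -1, "y": 0, "z": 37.5, "rx": 0, "ry": 0, "rz": 0, "fingers": 1},
  {"x": -1, "y": 0, "z": 37.5, "rx": 0, "ry": 0, "rz": 0, "fingers": 1},
], force=25)

```text
time_s: 29.62
tool_pos: [0.498, 0.0601, 0.0205]
tool_rot: [180.0, -0.0, 17.5]
force: [0.1, -0.2, 1.0]
grip_width: 0.0617
grasp_force: 25.0
```

Run:
```python
from h import *
s=grab('scene','s6');d=grab('side','d6')
k=(.5271,.2748)
C=[ring(*k,.006,.032),ring(*k,.128,.010)]
for n,c in(('s',s),('d',d)): print(n,fit(c,*k,[(.128,.010)],.012,.001),fit(c,*k,[(.014,.047)],.012,.001))
crop(s,140,130,250,230,3.6,'a6');crop(d,190,180,300,310,2.77,'b6')
cv2.imwrite('pics/m6.png',np.hstack([cv2.imread('pics/a6.png'),cv2.imread('pics/b6.png')[:360]]))
```

```text
s [59.5498  0.5171  0.2648] [41.7208  0.5151  0.2638]
d [60.      0.5291  0.2808] [57.0591  0.5271  0.2838]
```

View pics/m6.png

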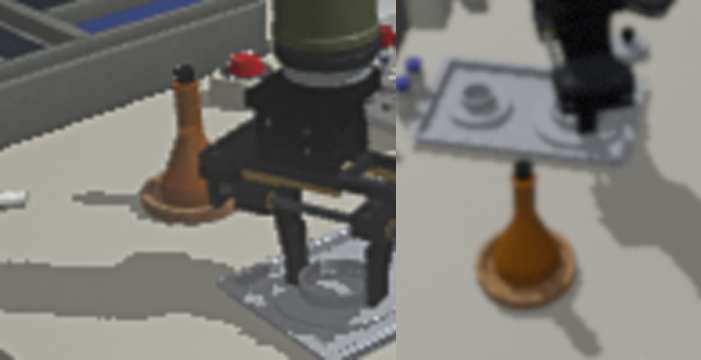

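Flask stands upright in the cork ring (185,195 / 525,255), wide ring still in place. Carrying the wide ring back.

Request:
drive_tool([
  {"x": 0, "y": 0, "z": -5, "rx": 0, "ry": 0, "rz": 0, "fingers": 1},
  {"x": 0, "y": 0, "z": -25, "rx": 0, "ry": 0, "rz": 0, "fingers": 1},
  {"x": 0, "y": 0, "z": -60, "rx": 0, "ry": 0, "rz": 0, "fingers": 1},
  {"x": 0, "y": 0, "z": -105, "rx": 0, "ry": 0, "rz": 0, "fingers": 1},
  {"x": 0, "y": 2, "z": -150, "rx": 0, "ry": 0, "rz": 0, "fingers": 1},
  {"x": -3, "y": 15, "z": -180, "rx": 0, "ry": 0, "rz": 0, "fingers": 1},
  {"x": -9, "y": 40, "z": -190, "rx": 0, "ry": 0, "rz": 0, "fingers": 1},
  {"x": -17, "y": 80, "z": -190, "rx": 0, "ry": 0, "rz": 0, "fingers": 1},
  {"x": -27, "y": 125, "z": -190, "rx": 0, "ry": 0, "rz": 0, "fingers": 1},
  {"x": -37, "y": 170, "z": -190, "rx": 0, "ry": 0, "rz": 0, "fingers": 1},
  {"x": -47, "y": 215, "z": -190, "rx": 0, "ry": 0, "rz": 0, "fingers": 1},
  {"x": -57, "y": 260, "z": -190, "rx": 0, "ry": 0, "rz": 0, "fingers": 1},
  {"x": -67, "y": 305, "z": -190, "rx": 0, "ry": 0, "rz": 0, "fingers": 1},
  {"x": -77, "y": 350, "z": -190, "rx": 0, "ry": 0, "rz": 0, "fingers": 1},
  {"x": -85, "y": 388, "z": -180, "rx": 0, "ry": 0, "rz": 0, "fingers": 1},
  {"x": -89, "y": 406, "z": -160, "rx": 0, "ry": 0, "rz": 0, "fingers": 1},
  {"x": -89, "y": 406, "z": -130, "rx": 0, "ry": 0, "rz": 0, "fingers": 1},
  {"x": -89, "y": 406, "z": -110, "rx": 0, "ry": 0, "rz": 0, "fingers": 1},
  {"x": -89, "y": 406, "z": -110, "rx": 0, "ry": 0, "rz": 0, "fingers": 1},
  {"x": -89, "y": 406, "z": -110, "rx": 0, "ry": 0, "rz": 0, "fingers": 1},
])

```text
time_s: 32.22
tool_pos: [0.5357, -0.3534, 0.1316]
tool_rot: [179.9, -0.1, 17.5]
force: [1.2, -0.0, -0.6]
grip_width: 0.0618
grasp_force: 25.0
```

Request:
drive_tool([
  {"x": -0.5, "y": 0, "z": 10, "rx": 0, "ry": 0, "rz": 0, "fingers": 1},
  {"x": -0.5, "y": 0, "z": 17, "rx": 0, "ry": 0, "rz": 0, "fingers": 1},
  {"x": -0.5, "y": 0, "z": 22, "rx": 0, "ry": 0, "rz": 0, "fingers": 1},
  {"x": -0.5, "y": 0, "z": 25, "rx": 0, "ry": 0, "rz": 0, "fingers": 1},
  {"x": -0.5, "y": 0, "z": 27, "rx": 0, "ry": 0, "rz": 0, "fingers": 1},
  {"x": -0.5, "y": 0, "z": 28, "rx": 0, "ry": 0, "rz": 0, "fingers": 1},
  {"x": -0.5, "y": 0, "z": 28, "rx": 0, "ry": 0, "rz": 0, "fingers": 1},
  {"x": -0.5, "y": 0, "z": 28, "rx": 0, "ry": 0, "rz": 0, "fingers": 1},
])

```text
time_s: 33.22
tool_pos: [0.5344, -0.354, 0.1027]
tool_rot: [180.0, -0.0, 17.5]
force: [-0.2, 0.1, -0.9]
grip_width: 0.0617
grasp_force: 25.0
```

Request:
drive_tool([
  {"x": 0.5, "y": 0, "z": 0.5, "rx": 0, "ry": 0, "rz": 0, "fingers": 1},
  {"x": 0.5, "y": 0, "z": 1, "rx": 0, "ry": 0, "rz": 0, "fingers": 1},
  {"x": 0.5, "y": 0, "z": 1.3, "rx": 0, "ry": 0, "rz": 0, "fingers": 1},
  {"x": 0.5, "y": 0, "z": 1.3, "rx": 0, "ry": 0, "rz": 0, "fingers": 1},
])

```text
time_s: 33.72
tool_pos: [0.5349, -0.3538, 0.1017]
tool_rot: [180.0, -0.0, 17.5]
force: [-1.0, 0.6, 2.9]
grip_width: 0.062
grasp_force: 25.0
```

Request:
drive_tool([
  {"x": 0, "y": 0, "z": 0, "rx": 0, "ry": 0, "rz": 0, "fingers": -1},
  {"x": 0, "y": 0, "z": 0, "rx": 0, "ry": 0, "rz": 0, "fingers": -1},
  {"x": 0, "y": 0, "z": 0, "rx": 0, "ry": 0, "rz": 0, "fingers": -1},
  {"x": 0, "y": 0, "z": -20, "rx": 0, "ry": 0, "rz": 0, "fingers": -1},
  {"x": 0, "y": 0, "z": -70, "rx": 0, "ry": 0, "rz": 0, "fingers": -1},
  {"x": 0, "y": -15, "z": -125, "rx": 0, "ry": 0, "rz": 0, "fingers": -1},
  {"x": 5, "y": -60, "z": -160, "rx": 0, "ry": 0, "rz": 0, "fingers": -1},
  {"x": 15, "y": -115, "z": -170, "rx": 0, "ry": 0, "rz": 0, "fingers": -1},
  {"x": 30, "y": -170, "z": -170, "rx": 0, "ry": 0, "rz": 0, "fingers": -1},
  {"x": 50, "y": -222, "z": -170, "rx": 0, "ry": 0, "rz": 0, "fingers": -1},
  {"x": 80, "y": -270, "z": -170, "rx": 0, "ry": 0, "rz": 0, "fingers": -1},
  {"x": 115, "y": -312, "z": -170, "rx": 0, "ry": 0, "rz": 0, "fingers": -1},
  {"x": 155, "y": -345, "z": -165, "rx": 0, "ry": 0, "rz": 0, "fingers": -1},
  {"x": 198, "y": -363, "z": -140, "rx": 0, "ry": 0, "rz": 0, "fingers": -1},
  {"x": 198, "y": -363, "z": -90, "rx": 0, "ry": 0, "rz": 0, "fingers": -1},
  {"x": 198, "y": -363, "z": -35, "rx": 0, "ry": 0, "rz": 0, "fingers": -1},
  {"x": 198, "y": -363, "z": 15, "rx": 0, "ry": 0, "rz": 0, "fingers": -1},
  {"x": 198, "y": -363, "z": 40, "rx": 0, "ry": 0, "rz": 0, "fingers": -1},
  {"x": 198, "y": -363, "z": 40, "rx": 0, "ry": 0, "rz": 0, "fingers": -1},
  {"x": 198, "y": -363, "z": 40, "rx": 0, "ry": 0, "rz": 0, "fingers": -1},
])

```text
time_s: 36.22
tool_pos: [0.6159, 0.0523, 0.0631]
tool_rot: [180.0, -0.1, 17.5]
force: [0.3, 0.3, 0.6]
grip_width: 0.0869
grasp_force: 0.0
```

Request:
drive_tool([
  {"x": -1, "y": 0, "z": 20, "rx": 0, "ry": 0, "rz": 0, "fingers": -1},
  {"x": -1, "y": 0, "z": 34, "rx": 0, "ry": 0, "rz": 0, "fingers": -1},
  {"x": -1, "y": 0, "z": 39, "rx": 0, "ry": 0, "rz": 0, "fingers": -1},
  {"x": -1, "y": 0, "z": 39, "rx": 0, "ry": 0, "rz": 0, "fingers": -1},
  {"x": -1, "y": 0, "z": 39, "rx": 0, "ry": 0, "rz": 0, "fingers": 0},
  {"x": -1, "y": 0, "z": 39, "rx": 0, "ry": 0, "rz": 0, "fingers": 1},
  {"x": -1, "y": 0, "z": 39, "rx": 0, "ry": 0, "rz": 0, "fingers": 1},
  {"x": -1, "y": 0, "z": 39, "rx": 0, "ry": 0, "rz": 0, "fingers": 1},
  {"x": -1, "y": 0, "z": 39, "rx": 0, "ry": 0, "rz": 0, "fingers": 1},
  {"x": -1, "y": 0, "z": 39, "rx": 0, "ry": 0, "rz": 0, "fingers": 1},
], force=20)

```text
time_s: 37.48
tool_pos: [0.6138, 0.0516, 0.0222]
tool_rot: [180.0, -0.0, 17.5]
force: [0.2, -0.2, 0.4]
grip_width: 0.039
grasp_force: 20.0
```

Request:
drive_tool([
  {"x": 0, "y": 0, "z": -5, "rx": 0, "ry": 0, "rz": 0, "fingers": 1},
  {"x": 0, "y": 0, "z": -25, "rx": 0, "ry": 0, "rz": 0, "fingers": 1},
  {"x": 0, "y": 0, "z": -65, "rx": 0, "ry": 0, "rz": 0, "fingers": 1},
  {"x": -5, "y": 0, "z": -115, "rx": 0, "ry": 0, "rz": 0, "fingers": 1},
  {"x": -25, "y": 3, "z": -165, "rx": 0, "ry": 0, "rz": 0, "fingers": 1},
  {"x": -60, "y": 20, "z": -205, "rx": 0, "ry": 0, "rz": 0, "fingers": 1},
  {"x": -95, "y": 50, "z": -230, "rx": 0, "ry": 0, "rz": 0, "fingers": 1},
  {"x": -125, "y": 90, "z": -235, "rx": 0, "ry": 0, "rz": 0, "fingers": 1},
  {"x": -150, "y": 135, "z": -235, "rx": 0, "ry": 0, "rz": 0, "fingers": 1},
  {"x": -168, "y": 182, "z": -235, "rx": 0, "ry": 0, "rz": 0, "fingers": 1},
  {"x": -180, "y": 230, "z": -235, "rx": 0, "ry": 0, "rz": 0, "fingers": 1},
  {"x": -188, "y": 278, "z": -230, "rx": 0, "ry": 0, "rz": 0, "fingers": 1},
  {"x": -193, "y": 320, "z": -220, "rx": 0, "ry": 0, "rz": 0, "fingers": 1},
  {"x": -195, "y": 350, "z": -200, "rx": 0, "ry": 0, "rz": 0, "fingers": 1},
  {"x": -195, "y": 362, "z": -170, "rx": 0, "ry": 0, "rz": 0, "fingers": 1},
  {"x": -195, "y": 362, "z": -140, "rx": 0, "ry": 0, "rz": 0, "fingers": 1},
  {"x": -195, "y": 362, "z": -123, "rx": 0, "ry": 0, "rz": 0, "fingers": 1},
  {"x": -195, "y": 362, "z": -123, "rx": 0, "ry": 0, "rz": 0, "fingers": 1},
  {"x": -195, "y": 362, "z": -123, "rx": 0, "ry": 0, "rz": 0, "fingers": 1},
])

```text
time_s: 39.85
tool_pos: [0.5373, -0.3524, 0.147]
tool_rot: [179.9, -0.1, 17.5]
force: [-0.8, -0.5, -0.3]
grip_width: 0.0392
grasp_force: 20.0
```

Request:
drive_tool([
  {"x": 0, "y": 0, "z": 8, "rx": 0, "ry": 0, "rz": 0, "fingers": 1},
  {"x": 0, "y": 0, "z": 15, "rx": 0, "ry": 0, "rz": 0, "fingers": 1},
  {"x": 0, "y": 0, "z": 20, "rx": 0, "ry": 0, "rz": 0, "fingers": 1},
  {"x": 0, "y": 0, "z": 23, "rx": 0, "ry": 0, "rz": 0, "fingers": 1},
  {"x": 0, "y": 0, "z": 25, "rx": 0, "ry": 0, "rz": 0, "fingers": 1},
  {"x": 0, "y": 0, "z": 26.5, "rx": 0, "ry": 0, "rz": 0, "fingers": 1},
  {"x": 0, "y": 0, "z": 27.2, "rx": 0, "ry": 0, "rz": 0, "fingers": 1},
  {"x": 0, "y": 0, "z": 27.2, "rx": 0, "ry": 0, "rz": 0, "fingers": 1},
])

```text
time_s: 40.85
tool_pos: [0.5365, -0.3523, 0.1182]
tool_rot: [180.0, -0.0, 17.5]
force: [0.1, 0.4, 0.8]
grip_width: 0.0392
grasp_force: 20.0
```

Request:
drive_tool([
  {"x": 0, "y": 0, "z": 0.4, "rx": 0, "ry": 0, "rz": 0, "fingers": 1},
  {"x": 0, "y": 0, "z": 0.8, "rx": 0, "ry": 0, "rz": 0, "fingers": 1},
  {"x": 0, "y": 0, "z": 0.8, "rx": 0, "ry": 0, "rz": 0, "fingers": 1},
])

```text
time_s: 41.22
tool_pos: [0.5365, -0.3523, 0.1181]
tool_rot: [180.0, 0.0, 17.5]
force: [-2.1, 1.9, 5.3]
grip_width: 0.0394
grasp_force: 20.0
```

Request:
drive_tool([
  {"x": 0, "y": 0, "z": 0, "rx": 0, "ry": 0, "rz": 0, "fingers": -1},
  {"x": 0, "y": 0, "z": 0, "rx": 0, "ry": 0, "rz": 0, "fingers": -1},
  {"x": 0, "y": 0, "z": 0, "rx": 0, "ry": 0, "rz": 0, "fingers": -1},
  {"x": 0, "y": 0, "z": -20, "rx": 0, "ry": 0, "rz": 0, "fingers": -1},
  {"x": 0, "y": 0, "z": -60, "rx": 0, "ry": 0, "rz": 0, "fingers": -1},
  {"x": -3, "y": -20, "z": -95, "rx": 0, "ry": 0, "rz": 0, "fingers": -1},
  {"x": -10, "y": -70, "z": -95, "rx": 0, "ry": 0, "rz": 0, "fingers": -1},
  {"x": -18, "y": -125, "z": -90, "rx": 0, "ry": 0, "rz": 0, "fingers": -1},
  {"x": -25, "y": -175, "z": -82, "rx": 0, "ry": 0, "rz": 0, "fingers": -1},
  {"x": -27, "y": -198, "z": -82, "rx": 0, "ry": 0, "rz": 0, "fingers": -1},
  {"x": -27, "y": -198, "z": -82, "rx": 0, "ry": 0, "rz": 0, "fingers": -1},
  {"x": -27, "y": -198, "z": -82, "rx": 0, "ry": 0, "rz": 0, "fingers": -1},
  {"x": -27, "y": -198, "z": -82, "rx": 0, "ry": 0, "rz": 0, "fingers": -1},
])

```text
time_s: 42.85
tool_pos: [0.4517, -0.1726, 0.1994]
tool_rot: [180.0, -0.0, 17.4]
force: [-0.5, 0.1, -0.6]
grip_width: 0.0872
grasp_force: 0.0
```

Run:
```python
from h import *
from cell import sensors
o=sensors.get_obs(); print(o['tool_pos'],o['tool_rot'])
w=grab('wrist','w7')
k=(.4523,-.077); print(proj(w,[*k,.012]))
for l in ([(.012,.026)],[(.029,.0095)],[(.024,.0095)],[(.012,.026),(.004,.026)]): print(l,fit(w,*k,l))
# segment: dark knob blob centroid / light disc
u,v=proj(w,[*k,.02])[0].astype(int); p=w['image'][v-50:v+50,u-50:u+50].max(2)
n,L,st,ce=cv2.connectedComponentsWithStats((p<60).astype(np.uint8))
for i in range(1,n):
    if st[i,4]>40: q=ce[i]+[u-50,v-50]; print(st[i],q,ray(w,*q,.0265))
s=grab('scene','s7');d=grab('side','d7')
B=[ring(.536,-.353,.09,.067)]
crop(w,u-60,max(v-60,0),u+60,v+60,3.3,'a7',[ring(*k,.012,.026),ring(*k,.029,.0095)])
crop(s,325,190,445,310,3.3,'b7')
cv2.imwrite('pics/m7.png',np.hstack([cv2.imread('pics/a7.png')[:396],cv2.imread('pics/b7.png')[:396]]))
```

```text
[ 0.45167587 -0.17263712  0.19942778] [ 1.79992669e+02 -3.66138960e-02  1.73810744e+01]
[[171.20169319 143.59983872]]
[(0.012, 0.026)] [55.032   0.4533 -0.081 ]
[(0.029, 0.0095)] [60.      0.4548 -0.08  ]
[(0.024, 0.0095)] [60.      0.4538 -0.0785]
[(0.012, 0.026), (0.004, 0.026)] [ 1.036085e+02  4.533000e-01 -8.000000e-02]
[ 42  44  18  17 246] [169.60569106 146.00813008] [ 0.45219347 -0.07921325  0.0265    ]
```

View pics/m7.png

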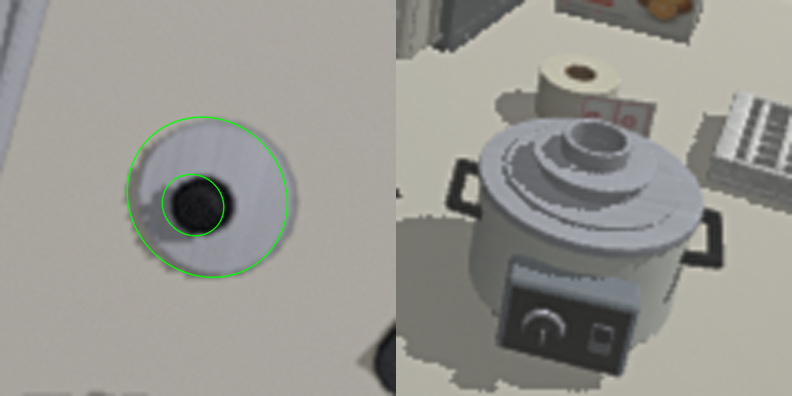

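Left: the cap's knob sits about 3 px right of the overlay, so the cap is at (0.4533, -0.080). Right: both rings are seated level on the bath. Gripping the knob.

Request:
drive_tool([
  {"x": 10, "y": -30, "z": 0, "rx": 0, "ry": 0, "rz": 0, "fingers": -0.3},
  {"x": 20, "y": -65, "z": 20, "rx": 0, "ry": 0, "rz": 0, "fingers": -0.3},
  {"x": 29, "y": -88, "z": 60, "rx": 0, "ry": 0, "rz": 0, "fingers": -0.3},
  {"x": 29, "y": -88, "z": 105, "rx": 0, "ry": 0, "rz": 0, "fingers": -0.3},
  {"x": 29, "y": -88, "z": 145, "rx": 0, "ry": 0, "rz": 0, "fingers": -0.3},
  {"x": 29, "y": -88, "z": 168, "rx": 0, "ry": 0, "rz": 0, "fingers": -0.3},
  {"x": 29, "y": -88, "z": 176, "rx": 0, "ry": 0, "rz": 0, "fingers": -0.3},
  {"x": 29, "y": -88, "z": 176, "rx": 0, "ry": 0, "rz": 0, "fingers": -0.3},
  {"x": 29, "y": -88, "z": 176, "rx": 0, "ry": 0, "rz": 0, "fingers": 0.2},
  {"x": 29, "y": -88, "z": 176, "rx": 0, "ry": 0, "rz": 0, "fingers": 0.5},
  {"x": 29, "y": -88, "z": 176, "rx": 0, "ry": 0, "rz": 0, "fingers": 1},
  {"x": 29, "y": -88, "z": 176, "rx": 0, "ry": 0, "rz": 0, "fingers": 1},
  {"x": 29, "y": -88, "z": 176, "rx": 0, "ry": 0, "rz": 0, "fingers": 1},
  {"x": 29, "y": -88, "z": 176, "rx": 0, "ry": 0, "rz": 0, "fingers": 1},
], force=20)

```text
time_s: 44.75
tool_pos: [0.4539, -0.077, 0.0232]
tool_rot: [-179.9, -0.2, 17.6]
force: [3.2, 4.2, -2.7]
grip_width: 0.018
grasp_force: 20.0
```

Request:
drive_tool([
  {"x": 0, "y": 0, "z": 0, "rx": 0, "ry": 0, "rz": 0, "fingers": 1},
  {"x": 0, "y": 0, "z": 0, "rx": 0, "ry": 0, "rz": 0, "fingers": 1},
  {"x": 0, "y": 0, "z": 0, "rx": 0, "ry": 0, "rz": 0, "fingers": 1},
])

```text
time_s: 45.12
tool_pos: [0.454, -0.077, 0.0231]
tool_rot: [-179.9, -0.2, 17.6]
force: [3.2, 4.3, -2.5]
grip_width: 0.0174
grasp_force: 20.0
```

Run:
```python
from cell import sensors
o=sensors.get_obs(); print(o)
```

```text
{'time_s': 45.125, 'qpos': array([ 45.59335267,  11.65303979, -41.53857914, 120.57543131,
         9.72162614,  50.9343908 , -73.93926401]), 'joint_velocities': array([ 0.04916734,  0.00237665, -0.01417759, -0.0182086 , -0.01221394,
       -0.03171025, -0.03152956]), 'effort': array([  2.5064984 , -30.04422426,  -1.00061271, -23.96158755,
         0.94281659,   0.91155443,  -0.2496599 ]), 'tool_pos': array([ 0.45395371, -0.07697288,  0.02314339]), 'tool_rot': array([-1.79893695e+02, -1.72800804e-01,  1.75605541e+01]), 'force': array([ 3.18004217,  4.29118398, -2.53776167]), 'wrist_torque': array([ 0.86727518, -0.52074299,  0.2863872 ]), 'grasp_force': 19.999973842932377, 'grip_width': 0.017350560148368346}
```

Request:
drive_tool([
  {"x": 0, "y": 0, "z": -1, "rx": 0, "ry": 0, "rz": 0, "fingers": 1},
  {"x": 0, "y": 0, "z": -3, "rx": 0, "ry": 0, "rz": 0, "fingers": 1},
  {"x": 0, "y": 0, "z": -5, "rx": 0, "ry": 0, "rz": 0, "fingers": 1},
  {"x": 0, "y": 0, "z": -5, "rx": 0, "ry": 0, "rz": 0, "fingers": 1},
])

```text
time_s: 45.62
tool_pos: [0.4536, -0.0792, 0.0288]
tool_rot: [179.9, -0.1, 17.5]
force: [1.7, 2.9, 2.2]
grip_width: 0.0177
grasp_force: 20.0
```

Request:
drive_tool([
  {"x": 0, "y": 0, "z": -5, "rx": 0, "ry": 0, "rz": 0, "fingers": 1},
  {"x": 0, "y": 0, "z": -10, "rx": 0, "ry": 0, "rz": 0, "fingers": 1},
  {"x": 0, "y": 0, "z": -15, "rx": 0, "ry": 0, "rz": 0, "fingers": 1},
  {"x": 0, "y": 0, "z": -15, "rx": 0, "ry": 0, "rz": 0, "fingers": 1},
])

```text
time_s: 46.12
tool_pos: [0.4526, -0.0792, 0.0436]
tool_rot: [180.0, -0.0, 17.4]
force: [0.1, 0.3, -0.5]
grip_width: 0.0179
grasp_force: 20.0
```

Run:
```python
from h import *
s7=pickle.load(open('pics/s7.pkl','rb'));d7=pickle.load(open('pics/d7.pkl','rb'))
from cell import sensors
o=sensors.get_obs(); print(o['force'],o['tool_pos'],o['grip_width'])
s=grab('scene','s8');d=grab('side','d8')
# stapler displacement: dark mask bbox/centroid in both views
for n,a,b,(x0,y0,x1,y1) in(('s',s7,s,(265,240,330,275)),('d',d7,d,(255,150,300,190))):
    for c in(a,b):
        m=c['image'][y0:y1,x0:x1].max(2)<90; v,u=np.nonzero(m); print(n,m.sum(),u.mean().round(1)+x0,v.mean().round(1)+y0)
# cap white rim, centroid of pixels bright under gripper in scene
T=o['tool_pos']; print('proj cap in scene',proj(s,[[*T[:2],T[2]-.0225+.012]]),proj(d,[[*T[:2],T[2]-.0225+.012]]))
```

```text
[ 0.05075848  0.281373   -0.51758963] [ 0.45262904 -0.0792453   0.04356676] 0.01792035479880379
s 1208 296.9 256.1
s 1200 296.9 256.1
d 694 272.2 168.6
d 1141 274.1 167.5
proj cap in scene [[259.42205474 229.99641828]] [[273.03793643 189.80561219]]
```

Request:
drive_tool([
  {"x": 0, "y": 0, "z": -30, "rx": 0, "ry": 0, "rz": 0, "fingers": 1},
  {"x": 0, "y": 0, "z": -70, "rx": 0, "ry": 0, "rz": 0, "fingers": 1},
  {"x": 0, "y": 0, "z": -115, "rx": 0, "ry": 0, "rz": 0, "fingers": 1},
  {"x": 0, "y": 0, "z": -155, "rx": 0, "ry": 0, "rz": 0, "fingers": 1},
  {"x": 0, "y": 0, "z": -185, "rx": 0, "ry": 0, "rz": 0, "fingers": 1},
  {"x": 0, "y": 0, "z": -200, "rx": 0, "ry": 0, "rz": 0, "fingers": 1},
  {"x": 0, "y": 0, "z": -200, "rx": 0, "ry": 0, "rz": 0, "fingers": 1},
  {"x": 0, "y": 0, "z": -200, "rx": 0, "ry": 0, "rz": 0, "fingers": 1},
])

```text
time_s: 47.22
tool_pos: [0.4517, -0.0787, 0.2416]
tool_rot: [-179.9, 0.1, 17.5]
force: [0.8, 0.9, -1.1]
grip_width: 0.0178
grasp_force: 20.0
```

Run:
```python
from h import *
from cell import sensors
from scipy.spatial.transform import Rotation as Ro
o=sensors.get_obs(); T=o['tool_pos'];A=Ro.from_euler('xyz',o['tool_rot'],degrees=True).as_matrix()
print(T,o['tool_rot'],o['grip_width'])
w=grab('wrist','w9')
g0=cv2.cvtColor(w['image'],cv2.COLOR_RGB2GRAY).astype(float)
P=lambda tx,ty,tz: proj(w,T+A@np.array([tx,ty,tz]))[0]
tz=.0232-.012
for ty in(0,):
    pts=[(r,P(r,ty,tz)) for r in np.arange(0.0,.05,.002)]
    print([(round(r*1e3),int(q[0]),int(q[1]),int(g0[int(q[1]),int(q[0])])) for r,q in pts])
g=cv2.GaussianBlur(g0,(0,0),1).astype(np.float32)
a=np.radians(np.linspace(-45,45,46))
def prof(off,dy,dz,r):
    q=np.array([P(off+r*np.cos(t),dy+r*np.sin(t),tz+dz) for t in a],np.float32)[None]
    return cv2.remap(g,q[...,0],q[...,1],1)[0]
for dz in(0,.003):
    print(dz,max((abs(prof(x,y,dz,.0265)-prof(x,y,dz,.0255)).mean(),x,y) for x in np.arange(-.008,.0081,.0005) for y in np.arange(-.003,.0031,.001)))
```

```text
[ 0.4516554  -0.07871647  0.24164414] [-1.79914637e+02  1.15740290e-01  1.74661444e+01] 0.01780268887666562
[(0, 255, 233, 10), (2, 255, 229, 3), (4, 255, 226, 92), (6, 255, 223, 120), (8, 255, 219, 168), (10, 255, 216, 168), (12, 255, 212, 167), (14, 255, 209, 167), (16, 255, 205, 166), (18, 255, 202, 168), (20, 255, 198, 168), (22, 255, 195, 163), (24, 255, 191, 134), (26, 255, 188, 134), (28, 255, 184, 177), (30, 255, 181, 178), (32, 255, 177, 178), (34, 255, 173, 176), (36, 255, 170, 177), (38, 255, 166, 177), (40, 255, 162, 178), (42, 255, 158, 176), (44, 255, 155, 177), (46, 255, 151, 177), (48, 255, 147, 178)]
0 (np.float32(30.658361), np.float64(6.938893903907228e-18), np.float64(0.001))
0.003 (np.float32(29.959631), np.float64(-0.0004999999999999935), np.float64(0.001))
```

Request:
drive_tool([
  {"x": -5, "y": 15, "z": -20, "rx": 0, "ry": 0, "rz": 0, "fingers": 1},
  {"x": -15, "y": 50, "z": -45, "rx": 0, "ry": 0, "rz": 0, "fingers": 1},
  {"x": -27, "y": 95, "z": -58, "rx": 0, "ry": 0, "rz": 0, "fingers": 1},
  {"x": -40, "y": 140, "z": -58, "rx": 0, "ry": 0, "rz": 0, "fingers": 1},
  {"x": -53, "y": 185, "z": -58, "rx": 0, "ry": 0, "rz": 0, "fingers": 1},
  {"x": -66, "y": 230, "z": -58, "rx": 0, "ry": 0, "rz": 0, "fingers": 1},
  {"x": -77, "y": 268, "z": -58, "rx": 0, "ry": 0, "rz": 0, "fingers": 1},
  {"x": -82, "y": 286, "z": -58, "rx": 0, "ry": 0, "rz": 0, "fingers": 1},
  {"x": -82, "y": 286, "z": -58, "rx": 0, "ry": 0, "rz": 0, "fingers": 1},
  {"x": -82, "y": 286, "z": -58, "rx": 0, "ry": 0, "rz": 0, "fingers": 1},
  {"x": -82, "y": 286, "z": -58, "rx": 0, "ry": 0, "rz": 0, "fingers": 1},
])

```text
time_s: 48.65
tool_pos: [0.4608, -0.3744, 0.3017]
tool_rot: [180.0, -0.0, 17.6]
force: [-0.1, 0.3, -0.8]
grip_width: 0.0176
grasp_force: 20.0
```

Run:
```python
from h import *
from cell import sensors
o=sensors.get_obs(); print(o['tool_pos'],o['tool_rot'],o['grip_width'])
w=grab('wrist','w10'); b=(.536,-.353)
for l in ([(.09,.067)],[(.121,.020)],[(.121,.0165)],[(.121,.020),(.121,.0165)],[(.108,.0365)]): print(l,fit(w,*b,l,.004,.0005,.7))
# bore: dark blob
u,v=proj(w,[*b,.121])[0]; r=22; u0,v0=int(u)-r,int(v)-r
p=w['image'][v0:v0+2*r,u0:u0+2*r].max(2); 
print(p[r],p[:,r])
```

```text
[ 0.46078009 -0.37443988  0.30165831] [ 1.79975128e+02 -1.61789020e-02  1.76143011e+01] 0.017647571693463524
[(0.09, 0.067)] [51.6607  0.5355 -0.353 ]
[(0.121, 0.02)] [40.5721  0.5325 -0.3495]
[(0.121, 0.0165)] [60.      0.537  -0.3525]
[(0.121, 0.02), (0.121, 0.0165)] [91.8827  0.5355 -0.3535]
[(0.108, 0.0365)] [31.8625  0.537  -0.352 ]
[137 134 131 149 180 190 176 144 136 137 138 137 138 137 137 138 137 137
 137 138 137 137 136 136 137 136 138 137 136 137 137 136 137 135 137 136
 132 116 129 174 196 199 187 187] [190 188 184 189 196 185 154 117 128 141 141 139 138 139 137 138 138 136
 140 138 138 137 136 139 137 139 138 136 137 137 137 138 137 138 138 136
 136 139 138 143 169 189 177 154]
```

Request:
drive_tool([
  {"x": 20, "y": 1, "z": 20, "rx": 0, "ry": 0, "rz": 0, "fingers": 1},
  {"x": 50, "y": 1, "z": 50, "rx": 0, "ry": 0, "rz": 0, "fingers": 1},
  {"x": 70, "y": 1.5, "z": 85, "rx": 0, "ry": 0, "rz": 0, "fingers": 1},
  {"x": 78, "y": 1.5, "z": 115, "rx": 0, "ry": 0, "rz": 0, "fingers": 1},
  {"x": 78, "y": 1.5, "z": 135, "rx": 0, "ry": 0, "rz": 0, "fingers": 1},
  {"x": 78, "y": 1.5, "z": 146, "rx": 0, "ry": 0, "rz": 0, "fingers": 1},
  {"x": 78, "y": 1.5, "z": 146, "rx": 0, "ry": 0, "rz": 0, "fingers": 1},
  {"x": 78, "y": 1.5, "z": 146, "rx": 0, "ry": 0, "rz": 0, "fingers": 1},
  {"x": 78, "y": 1.5, "z": 146, "rx": 0, "ry": 0, "rz": 0, "fingers": 1},
])

```text
time_s: 49.82
tool_pos: [0.5354, -0.3548, 0.1565]
tool_rot: [179.9, -0.1, 17.4]
force: [-0.1, -0.5, 0.0]
grip_width: 0.0174
grasp_force: 20.0
```

Request:
drive_tool([
  {"x": 1.2, "y": -2, "z": 0, "rx": 0, "ry": 0, "rz": 0, "fingers": 1},
  {"x": 1.2, "y": -2, "z": 6, "rx": 0, "ry": 0, "rz": 0, "fingers": 1},
  {"x": 1.2, "y": -2, "z": 11, "rx": 0, "ry": 0, "rz": 0, "fingers": 1},
  {"x": 1.2, "y": -2, "z": 14, "rx": 0, "ry": 0, "rz": 0, "fingers": 1},
  {"x": 1.2, "y": -2, "z": 16, "rx": 0, "ry": 0, "rz": 0, "fingers": 1},
  {"x": 1.2, "y": -2, "z": 17, "rx": 0, "ry": 0, "rz": 0, "fingers": 1},
  {"x": 1.2, "y": -2, "z": 17, "rx": 0, "ry": 0, "rz": 0, "fingers": 1},
])

```text
time_s: 50.7
tool_pos: [0.5355, -0.352, 0.1381]
tool_rot: [180.0, 0.0, 17.5]
force: [0.8, 0.2, -0.4]
grip_width: 0.0176
grasp_force: 20.0
```

Request:
drive_tool([
  {"x": 0, "y": 0, "z": 0.7, "rx": 0, "ry": 0, "rz": 0, "fingers": 1},
  {"x": 0, "y": 0, "z": 1.4, "rx": 0, "ry": 0, "rz": 0, "fingers": 1},
  {"x": 0, "y": 0, "z": 2.0, "rx": 0, "ry": 0, "rz": 0, "fingers": 1},
  {"x": 0, "y": 0, "z": 2.0, "rx": 0, "ry": 0, "rz": 0, "fingers": 1},
])

```text
time_s: 51.2
tool_pos: [0.5355, -0.3521, 0.1362]
tool_rot: [180.0, 0.0, 17.5]
force: [-0.4, -0.1, -0.5]
grip_width: 0.0176
grasp_force: 20.0
```

Request:
drive_tool([
  {"x": 0, "y": 0, "z": 0.5, "rx": 0, "ry": 0, "rz": 0, "fingers": 1},
  {"x": 0, "y": 0, "z": 1.0, "rx": 0, "ry": 0, "rz": 0, "fingers": 1},
  {"x": 0, "y": 0, "z": 1.0, "rx": 0, "ry": 0, "rz": 0, "fingers": 1},
])

```text
time_s: 51.58
tool_pos: [0.5355, -0.3521, 0.1361]
tool_rot: [180.0, 0.0, 17.5]
force: [-1.9, 1.4, 5.8]
grip_width: 0.0172
grasp_force: 20.0
```

Request:
drive_tool([
  {"x": 0, "y": 0, "z": 0, "rx": 0, "ry": 0, "rz": 0, "fingers": 0.3},
  {"x": 0, "y": 0, "z": 0, "rx": 0, "ry": 0, "rz": 0, "fingers": -0.3},
  {"x": 0, "y": 0, "z": 0, "rx": 0, "ry": 0, "rz": 0, "fingers": -0.5},
  {"x": 0, "y": 0, "z": -15, "rx": 0, "ry": 0, "rz": 0, "fingers": -1},
  {"x": 0, "y": 0, "z": -50, "rx": 0, "ry": 0, "rz": 0, "fingers": -1},
  {"x": 0, "y": 0, "z": -100, "rx": 0, "ry": 0, "rz": 0, "fingers": -1},
  {"x": -30, "y": 0, "z": -150, "rx": 0, "ry": 0, "rz": 0, "fingers": -1},
  {"x": -78, "y": -2, "z": -165, "rx": 0, "ry": 0, "rz": 0, "fingers": -1},
  {"x": -78, "y": -2, "z": -165, "rx": 0, "ry": 0, "rz": 0, "fingers": -1},
  {"x": -78, "y": -2, "z": -165, "rx": 0, "ry": 0, "rz": 0, "fingers": -1},
  {"x": -78, "y": -2, "z": -165, "rx": 0, "ry": 0, "rz": 0, "fingers": -1},
])

```text
time_s: 52.95
tool_pos: [0.4614, -0.3724, 0.2996]
tool_rot: [-179.9, -0.0, 17.6]
force: [-0.3, 0.3, 0.8]
grip_width: 0.087
grasp_force: 0.0
```

Run:
```python
from h import *
from cell import sensors
o=sensors.get_obs(); print(o['tool_pos'],o['force'],o['grip_width'])
w=grab('wrist','w11'); s=grab('scene','s11'); d=grab('side','d11'); b=(.536,-.353)
for l in ([(.09,.067)],[(.125,.026)],[(.142,.0095)],[(.137,.0095)],[(.108,.0365)]): print(l,fit(w,*b,l,.006,.0005,.7))
u,v=proj(w,[*b,.14])[0].astype(int); p=w['image'][v-25:v+25,u-25:u+25].max(2)<60
n,L,st,ce=cv2.connectedComponentsWithStats(p.astype(np.uint8)); print([(st[i].tolist(),ray(w,*(ce[i]+[u-25,v-25]),.1395).round(4)) for i in range(1,n) if st[i,4]>30])
# knob in scene/side where expected; flask unchanged between s7 and s11
for n,c in(('s',s),('d',d)): print(n,proj(c,[*b,.14])[0],end=' ');u,v=proj(c,[*b,.137])[0].astype(int);q=c['image'][v-12:v+12,u-12:u+12].max(2)<60;y,x=np.nonzero(q);print(q.sum(),x.mean()+u-12,y.mean()+v-12)
s7=pickle.load(open('pics/s7.pkl','rb'));print('flask area diff',np.abs(s['image'][140:200,175:215].astype(int)-s7['image'][140:200,175:215]).mean())
```

```text
[ 0.46137674 -0.37243173  0.29964725] [-0.28084745  0.29873776  0.79735182] 0.08695472423319743
[(0.09, 0.067)] [51.9542  0.5355 -0.3525]
[(0.125, 0.026)] [36.1257  0.534  -0.3545]
[(0.142, 0.0095)] [60.      0.5345 -0.353 ]
[(0.137, 0.0095)] [60.      0.5345 -0.3525]
[(0.108, 0.0365)] [23.7538  0.53   -0.347 ]
[([16, 20, 18, 18, 259], array([ 0.5331, -0.353 ,  0.1395]))]
s [388.55600235 222.83438143] 75 386.6666666666667 225.50666666666666
d [255.97728187 125.12881055] 17 258.29411764705884 123.76470588235293
flask area diff 0.7630555555555556
```

```bash
python3 -c "
from cell import workorder
print(workorder.sign_off())"
```

```text
the job is handed in; nothing more can be done
None
```

The job is handed in at 53 s of 144 s: the flask stands upright in the cork ring, and the wide ring, narrow ring and cap are back on the bath; I checked the cap's seating by force, height and image fit, not by eye, and the gripper took a side force of about 5 N while closing on the cap's knob, which cleared when I lifted.

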